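Build a small kiln stack on a bat

ROBOT

A 6-joint arm with a two-finger parallel gripper is mounted at the origin on a cart in front of the work surface, level with it; the furniture and walls round the work are solid. World frame = base frame: x ahead of the robot, y to its left, z up, the work surface at z = 0. Lengths are in mm, angles in rad, forces in N, time in s.
With the tool pointing down it reaches from about 400 to 925 mm from the base axis. Payload 12.5 kg.
Tool frame: the origin (TCP) lies at the very end of the fingers, on their centre line; the grasp point (between the pads) lies 19 mm behind it; z points along the fingers, y is the line along which they close (so a half turn about z gives the same grasp; the last joint's range is limited). The gripper opens to 95 mm and grips with 3 to 60 N. Pads are 20 mm wide; open, the fingers measure 119 mm over their backs; the gripper's body (75 mm by 180 mm) begins 59 mm behind the grasp point.
Start: joints at [-1.298, 0.491, 1.559, -0, 1.092, -0.106], TCP at [231.152, -580.702, 214.661] pointing down, gripper open.
Joint ranges: [-3.1, 3.1], [-0.84, 2.19], [0.05, 2.79], [-1.13, 4.28], [0.06, 2.93], [-2.69, 2.69]. Speed limits (rad/s): [2.22, 2.22, 2.79, 3.14, 3.14, 3.14].

INTERFACE

Orientations are given as [roll, pitch, yaw] about the fixed x, y, z axes, in that order (R = Rz(yaw) Ry(pitch) Rx(roll)).
In Python, from cell import * gives the robot as it stands.
- The arm moves only by the tool jog_arm, never from a script. Its argument "targets" is a list of rows, each an object with "turn": the turn, a rotation vector about the world's x, y, z in degrees, a list of three; "slide": the shift along the world's x, y, z in mm, a list of three; "claw": the opening in per cent of the stroke, from 0 (shut) to 100 (fully open). In form: [{"turn": [wx, wy, wz], "slide": [x, y, z], "claw": claw}, ...]. A call has 1 to 5 rows; each row shifts and turns the commanded pose from where the row before left it; what a row does not reach is not made up. A row lasts 1/8 s, in which the tool goes at most 62.5 mm and 10.7 degrees, less where a joint would pass 70% of its speed; a pose out of reach is approached as far as the arm can. A call with a gripper value outside its range is refused whole. The fingers move at their own pace and stop on an object; the grip force is fixed at half the most. Time passes only in rows, so rows that do not move let the fingers close. It gives the time, the measured TCP pose, the force, the opening and the grip force at its end, in the units of the state.
- state(): the state, without advancing time (a new reading comes with each control period).
- read_camera(name): name is "scene" or "top" or "wrist"; returns a dict with "frame" (480x640x3 uint8, blue, green, red), "mtx" (3x3 intrinsics, pixels), "R" (3x3) and "t" (3): a world point X has camera coordinates R X + t. Camera axes: x right, y down, z forward; pixel columns grow to the right and rows downward; lengths in mm; the calibration is good to about 2 mm. A picture is of the moment at which its call begins. There is no depth.
- job_done(): hands the job in; it is judged then, once.
Trained networks look in the newest picture that a camera, given by its name, has taken for a name from the list of things; names that differ only in an ending like _2 or _b are one class to them, and where a whole thing is asked for, a point or a joint stands for the part that bears it (a point fixed in the world has none). Each returns a list of dicts, best first, with "conf" (0 to 1); they miss things now and then, are a little off and sometimes report something else, mostly with a low value. They report only what shows in the picture. A call takes as long as a camera call. They do not tell look-alikes from the thing itself.
- look_for(query, camera): "xy" ([column, row] in pixels, amid what is visible of it).
The state is a dict: "t": time; "joints": joint angles; "qvel": joint speeds; "tau": joint torques, N m; "eef_pos": TCP position; "tcp_rot": TCP orientation; "ft_force": force on the tool from outside, world axes, zero at the start; "moment": the same for the moment, N m; "opening": opening from 0.0 (shut) to 1.0 (fully open); "grip_force": force on a finger pad.
Only numpy, scipy, OpenCV 4.12 (cv2) and the standard library are available. Lean on these libraries where they do the work, as an engineer would, in place of code of your own. Each camera call takes 0.05 s, during which the arm holds its last target. There are 200 camera calls.

TASK

Get this little kiln load stacked on the dark bat: stand the tall round post on the round pad and the tall square post on the square pad, and lay the test tile flat on the bat midway between them. Then lay the clay strip shelf lengthwise across the tops of the two posts, centred and in line with the row, and stand the cup upright on the middle of the strip. Leave the short post and the timer where they are.

Things in the scene. Friction and masses are not known exactly. Their poses are not given: they have to be found in the camera images.
- bat: dark grey rectangular kiln bat, fixed, 100 x 200 x 12 mm; lies flat on the work surface. Origin: centre of its underside; z up, y along its length (200), x across it. It carries one setter pad 70 mm from its centre along +y and the other 70 mm along -y; which is at which end changes
- pad_round: round buff clay setter pad, 48 mm across, 4 mm thick, fixed on the bat near one end, its top 16 mm above the work surface. Origin: centre of its underside; z up
- pad_square: square buff clay setter pad, 48 x 48 x 4 mm, fixed on the bat near the other end, its sides parallel to the bat's, its top 16 mm above the work surface. Origin: centre of its underside; z up
- post_round: tall round kiln post, upright buff clay cylinder, 38 mm across, 70 mm tall, dark hole mark on top, loose. Origin: centre of its underside; z up
- post_square: tall square kiln post, upright buff clay, 36 x 36 mm, 70 mm tall, dark hole mark on top, loose. Origin: centre of its underside; z up, x and y square to its sides
- post_short: short square kiln post, 36 x 36 mm but only 35 mm tall, loose; not needed, to be left where it is. Origin: centre of its underside; z up, x and y square to its sides
- tile: round glazed test tile, orange-tan, 46 mm across, 8 mm thick, lying flat, loose. Origin: centre of its underside; z up
- strip: narrow kiln strip shelf, flat buff clay bar 180 x 50 x 12 mm, lying flat, loose. Origin: centre of its underside; z up, x along its length (180), y across it (50)
- cup: small straight-sided bisque clay cup, open at the top, 48 mm across (foot 42 mm), 50 mm tall, wall 4 mm, standing upright, loose. Origin: centre of its underside; z up
- timer: white wind-up timer with a dark dial, 62 x 68 x 62 mm, loose, standing close behind the work; to be left where it is. Origin: centre of its underside; z up, dial towards -x
Not all that is in view belongs to the job. What is shaped like the tile but green or white is not meant.

How it is judged:
By the outcome, as a careful person would: the job done as asked, in the order asked, and still so for the second after the job is handed in, with the robot touching nothing.
It also fails if it takes over 128 s, if anything falls off the work surface, if the arm or the gripper's body presses on something with over 40 N, if the wrist force passes 120 N, or if a joint passes its speed limit or range.

## Working session

There is one attempt and no reset: what is moved stays moved. The work goes in short steps, Python scripts to look and compute and a tool call to move; the robot and the scene stay as the last step left them, time stands still between calls to the robot, and variables do not carry over. Pictures are saved under pics/ and viewed, at most 14 in all, crops included, and the job is handed in when it is done.

Besides the shell and the picture viewer there is one more tool, called after "Emit:" as a command line: name --argument value ..., lists and objects as JSON in quotes. jog_arm: Moves the arm, as the interface text tells. Its arguments: {"type":"object","properties":{"targets":{"type":"array","items":{"type":"object","properties":{"turn":{"type":"array","items":{"type":"number"}},"slide":{"type":"array","items":{"type":"number"}},"claw":{"type":"number"}}}}},"required":["targets"]}

```bash
mkdir -p pics; ls
python3 - <<'E'
from cell import *
import cv2
for c in ("scene","top"):
    d=read_camera(c); cv2.imwrite(f"pics/{c}0.png",d["frame"])
    for n in "bat pad_round pad_square post_round post_square post_short tile strip cup timer".split():
        print(c,n,[(list(map(int,o["xy"])),round(o["conf"],2)) for o in look_for(n,c)][:4])
s=state();print(s["t"],s["eef_pos"],s["tcp_rot"],s["opening"])
E
```

```text
pics
scene bat [([380, 214], 0.77)]
scene pad_round [([398, 204], 0.58)]
scene pad_square [([365, 221], 0.57)]
scene post_round [([210, 305], 0.85)]
scene post_square [([265, 318], 0.9)]
scene post_short [([319, 274], 0.73)]
scene tile [([407, 187], 0.64), ([343, 265], 0.62), ([353, 243], 0.58)]
scene strip [([334, 191], 0.83)]
scene cup []
scene timer [([292, 227], 0.91)]
top bat []
top pad_round [([421, 259], 0.89), ([394, 253], 0.46)]
top pad_square [([361, 248], 0.78), ([296, 207], 0.57), ([157, 230], 0.36)]
top post_round [([155, 230], 0.69)]
top post_square [([170, 269], 0.79)]
top post_short [([248, 267], 0.81)]
top tile [([321, 257], 0.7), ([283, 271], 0.57), ([473, 246], 0.54), ([155, 228], 0.38)]
top strip [([417, 186], 0.83), ([420, 256], 0.36)]
top cup [([203, 269], 0.75), ([170, 268], 0.21)]
top timer [([297, 208], 0.77)]
1.1 [ 231.1702073  -580.69659408  214.65630318] [3.14151667e+00 1.36759228e-05 3.78840725e-01] 1.001309215892125
```

View pics/scene0.png

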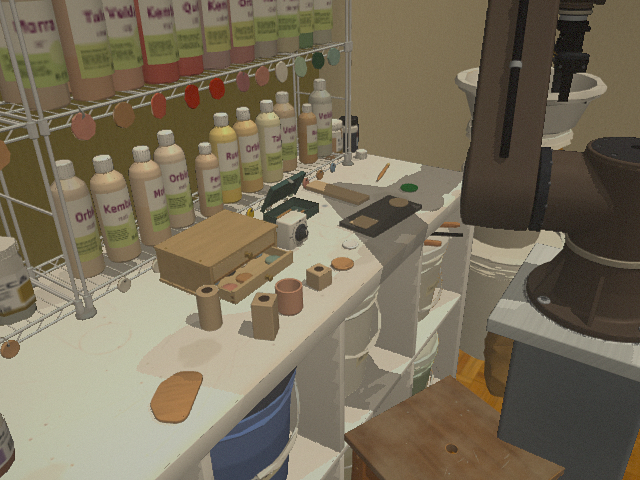

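View pics/top0.png

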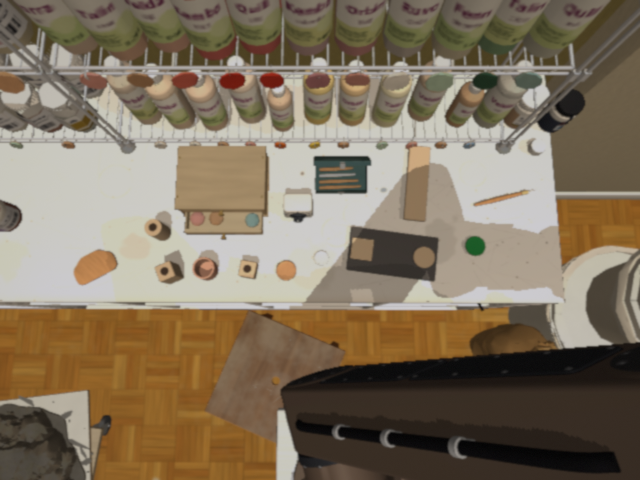

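```bash
cat > h.py <<'E'
from cell import *
import cv2, numpy as np
def cam(d,u,v,z):
    K,R,t=d["mtx"],np.array(d["R"]),np.array(d["t"]).ravel()
    r=R.T@np.linalg.solve(np.array(K),[u,v,1.]); c=-R.T@t
    return (c+r*(z-c[2])/r[2])[:2].round(1)
def proj(d,X):
    p=np.array(d["mtx"])@(np.array(d["R"])@np.array(X,float)+np.array(d["t"]).ravel()); return (p[:2]/p[2]).round(1)
E
python3 - <<'E'
from h import *
d=read_camera("top"); f=d["frame"]
R,t=np.array(d["R"]),np.array(d["t"]).ravel(); print("cam",-R.T@t, R.round(2).tolist())
for n,u,v,z in [("rp",155,228,70),("sp",168,270,70),("cup",205,268,50),("short",248,268,35),("tile",286,270,8),("white",321,257,8),("strip",417,184,12),("padsq",361,249,16),("padr",424,257,16),("timer",298,204,62)]:
    print(n,cam(d,u,v,z))
a=cv2.resize(f[140:290,140:300],None,fx=5,fy=5,interpolation=cv2.INTER_CUBIC)
b=cv2.resize(f[140:290,300:460],None,fx=5,fy=5,interpolation=cv2.INTER_CUBIC)
b=np.clip(b.astype(float)*1.3,0,255).astype(np.uint8)
cv2.imwrite("pics/a.png",a[:600] if 0 else cv2.resize(a,(640,600)));cv2.imwrite("pics/b.png",cv2.resize(b,(640,600)))
E
```

```text
cam [ 339.65976128   65.84738408 1065.50648286] [[0.0, -1.0, -0.01], [-0.98, -0.0, -0.18], [0.18, 0.01, -0.98]]
rp [532.1 424.7]
sp [441.5 391.2]
cup [448.1 317.8]
short [449.9 227.1]
tile [448.5 145.7]
white [478.1  67. ]
strip [ 648.1 -154.6]
padsq [495.4 -22.8]
padr [ 477.6 -163.6]
timer [587.8 117.6]
```

View pics/a.png

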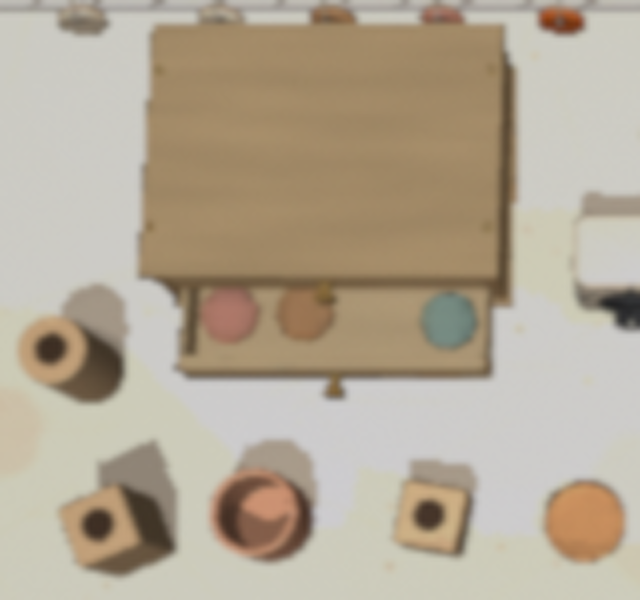

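View pics/b.png

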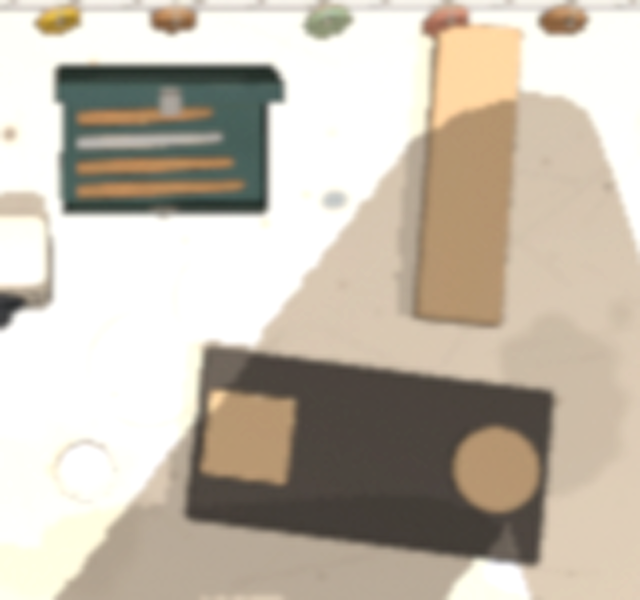

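Run:
```python
from h import *
d=read_camera("top")
A=lambda p,z:cam(d,140+p[0]/4,140+p[1]/4,z)
B=lambda p,z:cam(d,300+p[0]/4,140+p[1]/4,z)
def rect(n,ps,z,F):
    P=np.array([F(p,z) for p in ps]); print(n,P.mean(0).round(1),[round(float(np.linalg.norm(P[i]-P[i-1])),1) for i in range(4)],"edge ang",[round(float(np.degrees(np.arctan2(*(P[i]-P[i-1])[::-1]))),1) for i in range(4)])
rect("bat",[(205,346),(552,392),(538,564),(188,518)],12,B)
rect("padsq",[(210,390),(296,398),(288,486),(201,474)],16,B)
print("padr",B((497,470),16))
rect("strip",[(437,27),(521,30),(500,325),(415,317)],12,B)
rect("spost",[(58,515),(122,487),(140,545),(80,572)],70,A)
print("rpost",A((53,350),70),"cup",A((256,512),50),"tile",A((585,521),8))
rect("short",[(407,478),(469,490),(460,555),(394,540)],35,A)
```

```text
bat [485.8 -94.1] [98.8, 197.7, 97.9, 196.2] edge ang [-6.1, -97.6, 173.0, 82.6]
padsq [494.9 -25.5] [48.1, 48.6, 50.2, 49.0] edge ang [-6.6, -95.3, 173.9, 82.3]
padr [ 476.4 -164.1]
strip [ 650.1 -154.9] [174.9, 49.2, 177.7, 48.5] edge ang [-5.9, -92.1, 173.9, 84.7]
spost [436.4 397.2] [33.0, 36.3, 32.8, 34.0] edge ang [24.3, -65.6, -159.9, 114.9]
rpost [533.2 428.6] cup [448.1 320. ] tile [447.9 145.1]
short [447.9 226.8] [34.6, 34.9, 35.9, 37.3] edge ang [-10.1, -100.7, 173.6, 77.5]
```

Emit:
jog_arm --targets '[{"turn": [0, 0, 10], "slide": [40, 45, 15], "claw": 100}, {"turn": [0, 0, 10], "slide": [40, 45, 15], "claw": 100}, {"turn": [0, 0, 10], "slide": [40, 45, 15], "claw": 100}, {"turn": [0, 0, 10], "slide": [40, 45, 15], "claw": 100}, {"turn": [0, 0, 10], "slide": [30, 50, 15], "claw": 100}]'

```text
t: 1.82
eef_pos: [422.4, -349.1, 290.2]
tcp_rot: [3.141, 0.0, 1.257]
ft_force: [0.9, -0.4, 0.7]
opening: 1.001
grip_force: 0.0
```

Emit:
jog_arm --targets '[{"turn": [0, 0, 10], "slide": [5, 55, 10], "claw": 100}, {"turn": [0, 0, 0], "slide": [5, 55, 10], "claw": 100}, {"turn": [0, 0, 0], "slide": [0, 55, 10], "claw": 100}, {"turn": [0, 0, 0], "slide": [0, 50, 10], "claw": 100}, {"turn": [0, 0, 0], "slide": [0, 40, 0], "claw": 100}]'

```text
t: 2.45
eef_pos: [431.0, -93.9, 330.6]
tcp_rot: [3.14, 0.0, 1.427]
ft_force: [0.1, 0.1, -0.6]
opening: 1.002
grip_force: 0.0
```

Run:
```python
from h import *
d=read_camera("wrist"); f=d["frame"]; cv2.imwrite("pics/w1.png",f)
R,t=np.array(d["R"]),np.array(d["t"]).ravel(); s=state()
print("cam",-R.T@t,s["eef_pos"],s["tcp_rot"])
```

```text
cam [442.72563022 -11.83249306 501.67579594] [430.47911177 -91.02795261 330.36093117] [ 3.14038576e+00 -1.08658706e-03  1.42727721e+00]
```

View pics/w1.png

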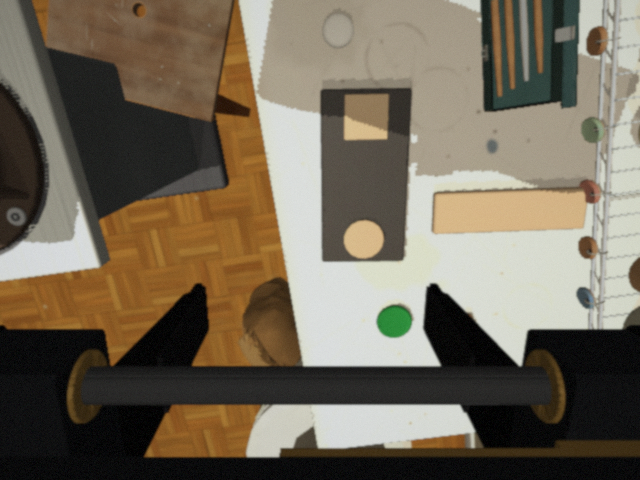

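Run:
```python
from h import *
d=read_camera("wrist"); f=cv2.imread("pics/w1.png").astype(float)
# same pose as when w1 was taken
g=f.max(2)
m=np.zeros(g.shape,np.uint8); m[80:270,312:420]=1
bat=cv2.morphologyEx(((g<110)&(m>0)).astype(np.uint8),cv2.MORPH_CLOSE,np.ones((3,3)))
cs,_=cv2.findContours(bat,cv2.RETR_EXTERNAL,cv2.CHAIN_APPROX_NONE); c=max(cs,key=cv2.contourArea)
def W(c,z): return np.array([cam(d,u,v,z) for u,v in c.reshape(-1,2)],np.float32)
r=cv2.minAreaRect(W(c,12)); print("bat",r)
full=np.zeros_like(bat); cv2.drawContours(full,[c],-1,1,-1)
pads=((full>0)&(g>115)).astype(np.uint8)
pads=cv2.morphologyEx(pads,cv2.MORPH_OPEN,np.ones((5,5)))
for c in cv2.findContours(pads,cv2.RETR_EXTERNAL,cv2.CHAIN_APPROX_NONE)[0]:
    if cv2.contourArea(c)>300: w=W(c,16);print("pad",cv2.minAreaRect(w),cv2.minEnclosingCircle(w))
sm=(((f[:,:,2]-f[:,:,0])>45)&(g>100)).astype(np.uint8); sm[:, :425]=0; sm[:,595:]=0; sm[:180]=0; sm[240:]=0
cs,_=cv2.findContours(cv2.morphologyEx(sm,cv2.MORPH_OPEN,np.ones((5,5))),cv2.RETR_EXTERNAL,cv2.CHAIN_APPROX_NONE)
for c in cs:
    if cv2.contourArea(c)>1500: print("strip",cv2.minAreaRect(W(c,12)))
```

```text
bat ((487.0031433105469, -91.10105895996094), (198.5779266357422, 99.3510971069336), 82.50869750976562)
pad ((477.6192626953125, -161.59616088867188), (47.51770782470703, 47.81541442871094), 82.87498474121094) ((477.8835144042969, -161.73025512695312), 24.67746353149414)
pad ((495.3277893066406, -23.2294979095459), (47.820701599121094, 48.912635803222656), 83.6207504272461) ((495.9767150878906, -23.826824188232422), 32.55624008178711)
strip ((653.5663452148438, -152.5920867919922), (49.10512924194336, 181.77093505859375), 83.7306900024414)
```

Emit:
jog_arm --targets '[{"turn": [0, 0, 0], "slide": [4, 55, 0], "claw": 100}, {"turn": [0, 0, 0], "slide": [4, 55, 0], "claw": 100}, {"turn": [0, 0, 0], "slide": [6, 55, 0], "claw": 100}, {"turn": [0, 0, 0], "slide": [6, 55, 0], "claw": 100}, {"turn": [0, 0, 0], "slide": [6, 55, 0], "claw": 100}]'

```text
t: 3.18
eef_pos: [457.5, 180.6, 329.8]
tcp_rot: [3.141, 0.0, 1.426]
ft_force: [0.1, 0.2, 0.8]
opening: 0.998
grip_force: 0.0
```

Emit:
jog_arm --targets '[{"turn": [0, 0, 0], "slide": [6, 55, 0], "claw": 100}, {"turn": [0, 0, 0], "slide": [8, 45, 0], "claw": 100}, {"turn": [0, 0, 0], "slide": [0, 40, 0], "claw": 100}, {"turn": [0, 0, 0], "slide": [0, 0, 0], "claw": 100}, {"turn": [0, 0, 0], "slide": [0, 0, 0], "claw": 100}]'

```text
t: 3.8
eef_pos: [471.4, 318.6, 329.4]
tcp_rot: [-3.141, 0.001, 1.426]
ft_force: [-0.0, -0.0, -1.0]
opening: 1.0
grip_force: 0.0
```

Run:
```python
from h import *
d=read_camera("wrist"); f=d["frame"]; cv2.imwrite("pics/w2.png",f)
np.savez("w2.npz",mtx=d["mtx"],R=d["R"],t=d["t"])
s=state()
print(s["t"],s["eef_pos"],s["tcp_rot"])
for n in "post_round post_square cup tile".split():
    print(n,[(list(map(int,o["xy"])),round(o["conf"],2)) for o in look_for(n,"wrist")][:4])
for n,X in dict(r=[533,428,70],s=[436,397,70],c=[448,320,50]).items(): print(n,proj(d,X))
```

```text
3.85 [471.43104582 318.28838757 329.63255163] [3.14150931e+00 3.12145660e-04 1.42522924e+00]
post_round [([363, 74], 0.95)]
post_square [([276, 121], 0.82)]
cup [([294, 189], 0.79)]
tile [([317, 319], 0.93)]
r [363.6  72.7]
s [268.2 121.9]
c [293.9 193.6]
```

View pics/w2.png

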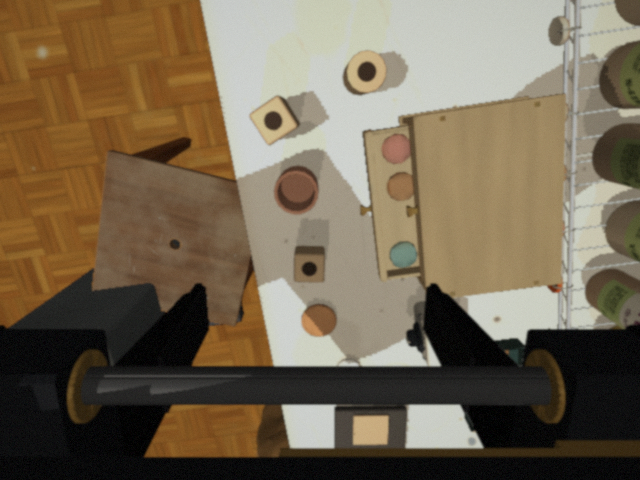

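Run:
```python
from h import *
d=dict(np.load("w2.npz"))
f=cv2.imread("pics/w2.png"); g=f.max(2)
for n,x,y,z in (("r",367,71,70),("s",272,121,70)):
    s=g[y-14:y+15,x-14:x+15]; m=(s<90).astype(np.uint8); k,_,st,c=cv2.connectedComponentsWithStats(m)
    i=1+np.argmin(np.hypot(*(c[1:]-14).T)); u,v=c[i]+[x-14,y-14]; print(n,st[i],(u,v),cam(d,u,v,z))
P=np.array([cam(d,*p,70) for p in [(250,115),(277,97),(298,126),(272,143)]]);print(P.mean(0),[round(float(np.degrees(np.arctan2(*(P[i]-P[i-1])[::-1]))),1) for i in range(4)],[np.linalg.norm(P[i]-P[i-1]).round(1) for i in range(4)])
print("cup",cam(d,297,191,50),"tile",cam(d,319,319,8))
cv2.imwrite("pics/w2c.png",cv2.resize(f[50:210,230:430],None,fx=3,fy=3,interpolation=cv2.INTER_CUBIC))
```

```text
r [  5   6  17  18 238] (np.float64(366.3781512605042), np.float64(71.2983193277311)) [535.8 428.9]
s [  7   5  16  17 211] (np.float64(272.65402843601896), np.float64(120.36018957345972)) [440.6 397.8]
[442.1   397.475] [119.4, 23.5, -61.9, -156.0] [np.float64(33.6), np.float64(31.3), np.float64(33.3), np.float64(30.5)]
cup [451.7 322.3] tile [450.6 147.2]
```

View pics/w2c.png

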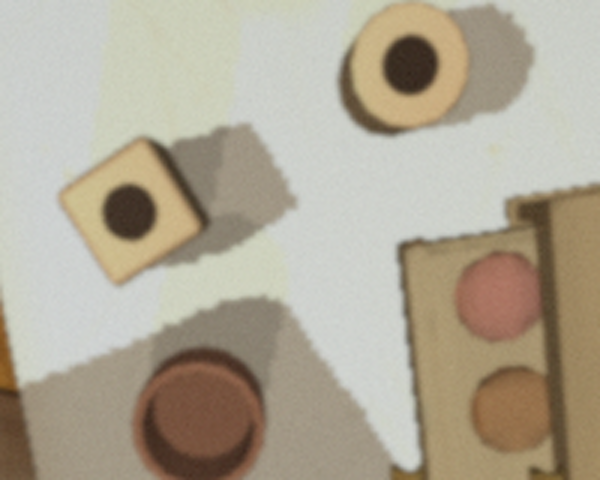

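Emit:
jog_arm --targets '[{"turn": [0, 0, 7.5], "slide": [30, 40, -20], "claw": 100}, {"turn": [0, 0, 7.5], "slide": [30, 40, -20], "claw": 100}, {"turn": [0, 0, 0], "slide": [4, 30, -50], "claw": 100}, {"turn": [0, 0, 0], "slide": [0, 0, -60], "claw": 100}, {"turn": [0, 0, 0], "slide": [0, 0, -50], "claw": 100}]'

```text
t: 4.68
eef_pos: [534.9, 428.9, 127.4]
tcp_rot: [-3.141, 0.001, 1.688]
ft_force: [0.8, 0.5, -0.6]
opening: 1.0
grip_force: 0.0
```

Run:
```python
from h import *
d=read_camera("wrist"); f=d["frame"]; cv2.imwrite("pics/w3.png",f); s=state()
print(s["t"],s["eef_pos"],s["tcp_rot"])
print([(list(map(int,o["xy"])),round(o["conf"],2)) for o in look_for("post_round","wrist")], proj(d,[535,429,70]),proj(d,s["eef_pos"]))
```

```text
4.725 [532.79931451 427.2155498  120.93487776] [-3.13303398  0.00439811  1.68746635]
[([318, 253], 0.98)] [315.8 262.5] [310.5 303.7]
```

View pics/w3.png

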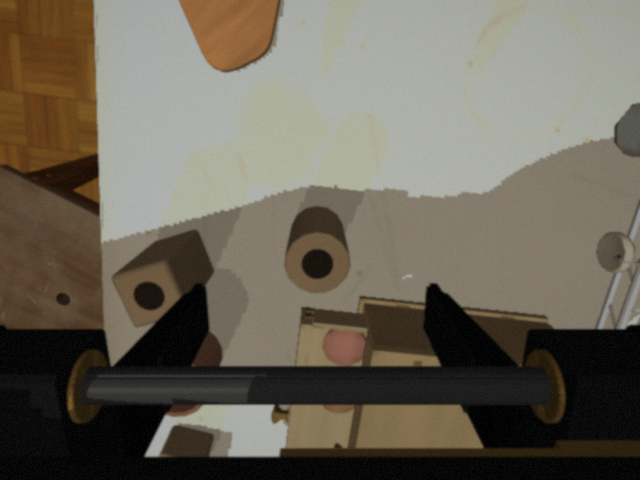

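Emit:
jog_arm --targets '[{"turn": [0, 0, 0], "slide": [1, 0, -50], "claw": 100}, {"turn": [0, 0, 0], "slide": [0, 0, -35], "claw": 100}, {"turn": [0, 0, 0], "slide": [0, 0, 0], "claw": 60}, {"turn": [0, 0, 0], "slide": [0, 0, 0], "claw": 10}, {"turn": [0, 0, 0], "slide": [0, 0, 0], "claw": 10}]'

```text
t: 5.4
eef_pos: [537.1, 429.8, 47.2]
tcp_rot: [3.138, -0.001, 1.688]
ft_force: [0.3, -1.0, 0.6]
opening: 0.74
grip_force: 0.0
```

Emit:
jog_arm --targets '[{"turn": [0, 0, 0], "slide": [0, 0, 0], "claw": 10}, {"turn": [0, 0, 0], "slide": [0, 0, 0], "claw": 10}, {"turn": [0, 0, 0], "slide": [0, 0, 0], "claw": 10}]'

```text
t: 5.78
eef_pos: [536.2, 429.3, 44.8]
tcp_rot: [3.141, -0.0, 1.688]
ft_force: [0.2, 0.6, 0.3]
opening: 0.425
grip_force: 0.0
```

Emit:
jog_arm --targets '[{"turn": [0, 0, 0], "slide": [0, 0, 0], "claw": 60}, {"turn": [0, 0, 0], "slide": [0, 0, -10], "claw": 60}, {"turn": [0, 0, 0], "slide": [0, 0, 0], "claw": 10}, {"turn": [0, 0, 0], "slide": [0, 0, 0], "claw": 10}, {"turn": [0, 0, 0], "slide": [0, 0, 0], "claw": 10}]'

```text
t: 6.4
eef_pos: [536.1, 429.3, 34.6]
tcp_rot: [-3.142, 0.0, 1.688]
ft_force: [-0.7, 0.3, -2.2]
opening: 0.393
grip_force: 30.0
```

Emit:
jog_arm --targets '[{"turn": [0, 0, 0], "slide": [0, 0, 0], "claw": 10}]'

```text
t: 6.52
eef_pos: [536.1, 429.3, 34.6]
tcp_rot: [-3.142, 0.0, 1.688]
ft_force: [-0.1, -0.8, -2.4]
opening: 0.394
grip_force: 30.0
```

Emit:
jog_arm --targets '[{"turn": [0, 0, 0], "slide": [0, 0, 35], "claw": 10}, {"turn": [0, 0, 0], "slide": [0, 0, 50], "claw": 10}, {"turn": [0, 0, 0], "slide": [0, 0, 50], "claw": 10}, {"turn": [0, 0, 0], "slide": [-4, -40, 0], "claw": 10}, {"turn": [0, 0, -3], "slide": [-6, -55, 0], "claw": 10}]'

```text
t: 7.15
eef_pos: [525.8, 333.9, 170.1]
tcp_rot: [3.14, -0.001, 1.636]
ft_force: [0.6, -0.7, -2.0]
opening: 0.397
grip_force: 30.0
```

Emit:
jog_arm --targets '[{"turn": [0, 0, -3], "slide": [-6, -55, 0], "claw": 10}, {"turn": [0, 0, -3], "slide": [-6, -55, 0], "claw": 10}, {"turn": [0, 0, -3], "slide": [-6, -55, 0], "claw": 10}, {"turn": [0, 0, -2], "slide": [-6, -55, 0], "claw": 10}, {"turn": [0, 0, 0], "slide": [-6, -55, 0], "claw": 10}]'

```text
t: 7.78
eef_pos: [495.8, 57.7, 169.9]
tcp_rot: [3.141, -0.0, 1.443]
ft_force: [1.2, -0.3, -2.0]
opening: 0.4
grip_force: 30.0
```

Emit:
jog_arm --targets '[{"turn": [0, 0, 0], "slide": [-6, -55, 0], "claw": 10}, {"turn": [0, 0, 0], "slide": [-6, -55, 0], "claw": 10}, {"turn": [0, 0, 0], "slide": [-6, -55, 0], "claw": 10}, {"turn": [0, 0, 0], "slide": [0, -40, 0], "claw": 10}, {"turn": [0, 0, 0], "slide": [0, 0, 0], "claw": 10}]'

```text
t: 8.4
eef_pos: [478.1, -148.1, 169.7]
tcp_rot: [3.141, 0.0, 1.44]
ft_force: [-0.4, 0.6, -2.5]
opening: 0.396
grip_force: 30.0
```

Emit:
jog_arm --targets '[{"turn": [0, 0, 0], "slide": [-0.5, -13, -30], "claw": 10}, {"turn": [0, 0, 0], "slide": [0, 0, -40], "claw": 10}, {"turn": [0, 0, 0], "slide": [0, 0, -35], "claw": 10}, {"turn": [0, 0, 0], "slide": [0, 0, 0], "claw": 10}, {"turn": [0, 0, 0], "slide": [0, 0, 0], "claw": 10}]'

```text
t: 9.02
eef_pos: [478.2, -158.4, 65.7]
tcp_rot: [3.141, 0.0, 1.444]
ft_force: [-0.6, 0.4, -0.5]
opening: 0.397
grip_force: 30.0
```

Run:
```python
from h import *
d=read_camera("wrist"); f=d["frame"]; e=read_camera("top"); g=e["frame"]; s=state()
print(s["t"],s["eef_pos"],s["tcp_rot"])
p=proj(e,[487,-92,12]).astype(int); print(p)
a=cv2.resize(f[150:400,200:440],(480,500)); x=p[0]-60;y=p[1]-60
print(x,y)
b=cv2.resize(g[y:y+125,x:x+75*1],(300,500),interpolation=cv2.INTER_CUBIC)
cv2.imwrite("pics/w4.png",np.hstack([a,b]))
print(proj(d,[477.5,-161.4,86]),proj(e,[477.5,-161.4,86]))
```

```text
9.125 [ 478.35153227 -158.7255484    66.10088986] [3.13929988e+00 7.16058115e-04 1.44381698e+00]
[391 253]
331 193
[314.9 336.5] [430.1 252.7]
```

View pics/w4.png

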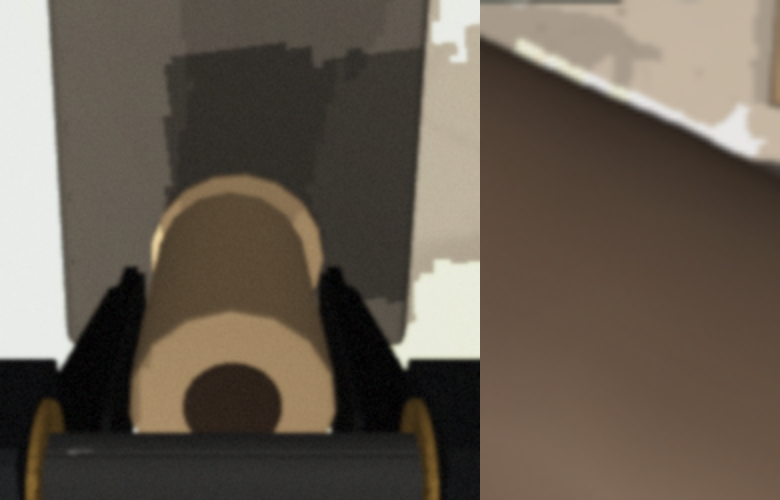

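Run:
```python
from h import *
d=read_camera("wrist"); s=state(); u=np.array([np.cos(s["tcp_rot"][2]),np.sin(s["tcp_rot"][2])])
F=lambda x,y,z:cam(d,200+x/2,150+y/2,z)
print(s["eef_pos"])
print("pad c", F(237,175,16)-24*u, "lat", (F(152,245,16)+F(323,250,16))/2, F(152,245,16)-F(323,250,16))
print("post bottom c", F(235,194,31.5)-19*u,"hole",F(232,408,101.5))
```

```text
[ 478.24204378 -158.75206274   66.00850742]
pad c [ 479.1579085  -165.70642097] lat [ 479.7 -162.8] [-47.    7.6]
post bottom c [ 479.09167756 -161.04674993] hole [ 478.2 -160.2]
```

Emit:
jog_arm --targets '[{"turn": [0, 0, 0], "slide": [0.3, -3.5, -7], "claw": 10}, {"turn": [0, 0, 0], "slide": [0, 0, -7], "claw": 10}, {"turn": [0, 0, 0], "slide": [0, 0, 0], "claw": 10}, {"turn": [0, 0, 0], "slide": [0, 0, 0], "claw": 10}]'

```text
t: 9.68
eef_pos: [477.8, -162.2, 50.4]
tcp_rot: [-3.141, -0.0, 1.443]
ft_force: [-0.7, -0.0, -2.3]
opening: 0.395
grip_force: 30.0
```

Emit:
jog_arm --targets '[{"turn": [0, 0, 0], "slide": [0, 0, -0.6], "claw": 10}, {"turn": [0, 0, 0], "slide": [0, 0, 0], "claw": 10}]'

```text
t: 9.93
eef_pos: [477.9, -162.2, 50.0]
tcp_rot: [3.142, -0.0, 1.443]
ft_force: [-1.0, -0.2, -1.9]
opening: 0.394
grip_force: 30.0
```

Emit:
jog_arm --targets '[{"turn": [0, 0, 0], "slide": [0, 0, 0], "claw": 60}, {"turn": [0, 0, 0], "slide": [0, 0, 0], "claw": 80}, {"turn": [0, 0, 0], "slide": [0, 0, 0], "claw": 90}, {"turn": [0, 0, 0], "slide": [0, 0, 40], "claw": 100}, {"turn": [0, 0, 0], "slide": [0, 0, 60], "claw": 100}]'

```text
t: 10.55
eef_pos: [477.3, -161.9, 150.2]
tcp_rot: [-3.138, -0.001, 1.443]
ft_force: [-0.5, -1.0, -0.8]
opening: 0.866
grip_force: 0.0
```

Emit:
jog_arm --targets '[{"turn": [0, 0, 0], "slide": [0, 20, 60], "claw": 100}, {"turn": [0, 0, 0], "slide": [0, 0, 0], "claw": 100}, {"turn": [0, 0, 0], "slide": [0, 0, 0], "claw": 100}]'

```text
t: 10.92
eef_pos: [477.7, -142.3, 209.1]
tcp_rot: [3.142, 0.0, 1.444]
ft_force: [-0.5, -1.3, 0.2]
opening: 1.0
grip_force: 0.0
```

Run:
```python
from h import *
d=read_camera("wrist"); f=d["frame"]; s=state(); np.savez("w5.npz",mtx=d["mtx"],R=d["R"],t=d["t"])
print(s["t"],s["eef_pos"],s["tcp_rot"]); cv2.imwrite("pics/w5.png",f)
print([proj(d,p) for p in ([477.5,-161.4,86],[477.5,-161.4,16],[496,-23,16])])
```

```text
10.975 [ 477.51646885 -142.34799419  208.45125224] [-3.14025638e+00 -3.84748747e-04  1.44345737e+00]
[array([318.8, 256.5]), array([318.2, 230.7]), array([319.5,  61.1])]
```

View pics/w5.png

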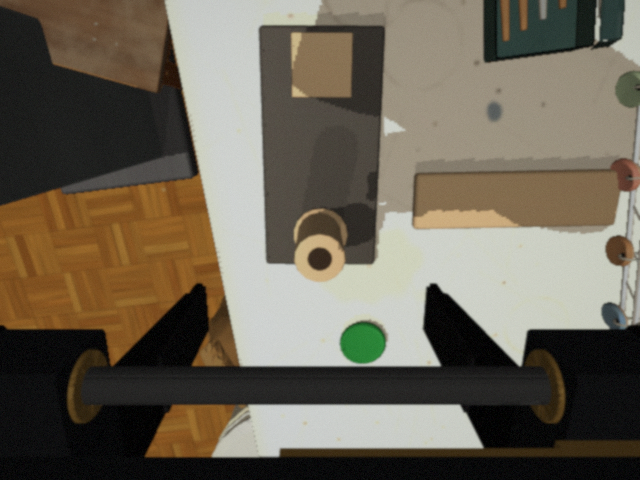

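Run:
```python
from h import *
d=dict(np.load("w5.npz"))
f=cv2.imread("pics/w5.png"); g=f.max(2)
x,y=320,259; s=g[y-17:y+18,x-17:x+18]; k,_,st,c=cv2.connectedComponentsWithStats((s<75).astype(np.uint8)); i=1+np.argmin(np.hypot(*(c[1:]-17).T)); print(st[i]); print("post",cam(d,*(c[i]+[x-17,y-17]),86))
P=np.array([cam(d,*p,12) for p in [(262,26),(384,27),(374,264),(267,263)]]); print("bat",P.mean(0),[np.linalg.norm(P[i]-P[i-1]).round(1) for i in range(4)],[np.degrees(np.arctan2(*(P[i]-P[i-1])[::-1])).round(1) for i in range(4)])
P=np.array([cam(d,*p,16) for p in [(292,33),(352,32),(352,97),(291,97)]]); print("sq",P.mean(0),[np.linalg.norm(P[i]-P[i-1]).round(1) for i in range(4)],[np.degrees(np.arctan2(*(P[i]-P[i-1])[::-1])).round(1) for i in range(4)])
```

```text
[  6   7  22  20 348]
post [ 477.8 -163. ]
bat [488.75  -95.925] [np.float64(197.5), np.float64(95.8), np.float64(197.8), np.float64(98.4)] [np.float64(81.9), np.float64(-7.7), np.float64(-97.3), np.float64(172.1)]
sq [497.375 -26.4  ] [np.float64(47.3), np.float64(46.7), np.float64(48.0), np.float64(49.5)] [np.float64(80.8), np.float64(-6.4), np.float64(-95.9), np.float64(172.8)]
```

Emit:
jog_arm --targets '[{"turn": [0, 0, 3], "slide": [-3, 45, 0], "claw": 100}, {"turn": [0, 0, 3], "slide": [-4, 55, 0], "claw": 100}, {"turn": [0, 0, 3], "slide": [-4, 55, 0], "claw": 100}, {"turn": [0, 0, 3], "slide": [-4, 55, 0], "claw": 100}, {"turn": [0, 0, 3], "slide": [-4, 55, 0], "claw": 100}]'

```text
t: 11.6
eef_pos: [458.3, 123.9, 207.9]
tcp_rot: [-3.139, 0.0, 1.706]
ft_force: [0.5, -0.1, -1.1]
opening: 0.997
grip_force: 0.0
```

Emit:
jog_arm --targets '[{"turn": [0, 0, 4], "slide": [-4, 55, 0], "claw": 100}, {"turn": [0, 0, 4], "slide": [-4, 55, 0], "claw": 100}, {"turn": [0, 0, 4], "slide": [-4, 55, 0], "claw": 100}, {"turn": [0, 0, 4], "slide": [-4, 55, -30], "claw": 100}, {"turn": [0, 0, 2], "slide": [-2, 40, -40], "claw": 100}]'

```text
t: 12.22
eef_pos: [440.6, 384.2, 137.4]
tcp_rot: [-3.141, 0.0, 2.022]
ft_force: [1.5, 0.0, -0.4]
opening: 1.0
grip_force: 0.0
```

Emit:
jog_arm --targets '[{"turn": [0, 0, 0], "slide": [0, 0, 0], "claw": 100}, {"turn": [0, 0, 0], "slide": [0, 0, 0], "claw": 100}]'

```text
t: 12.48
eef_pos: [440.9, 381.6, 138.7]
tcp_rot: [-3.14, 0.0, 2.019]
ft_force: [0.3, 0.3, 0.4]
opening: 1.0
grip_force: 0.0
```

Run:
```python
from h import *
d=read_camera("wrist"); f=d["frame"]; s=state()
print(s["t"],s["eef_pos"],s["tcp_rot"])
print([(list(map(int,o["xy"])),round(o["conf"],2)) for o in look_for("post_square","wrist")])
u,v=proj(d,[440.3,397.6,70]); print(u,v)
x0,y0=int(u)-80,int(v)-80; print(x0,y0)
cv2.imwrite("pics/w6.png",cv2.resize(f[y0:y0+150,x0:x0+160],None,fx=4,fy=4,interpolation=cv2.INTER_CUBIC)); np.savez("w6.npz",mtx=d["mtx"],R=d["R"],t=d["t"])
```

```text
12.525 [441.32637873 381.49366322 139.52259746] [-3.14125320e+00  1.93384481e-04  2.01834165e+00]
[([328, 221], 0.84)]
326.5 232.5
246 152
```

View pics/w6.png

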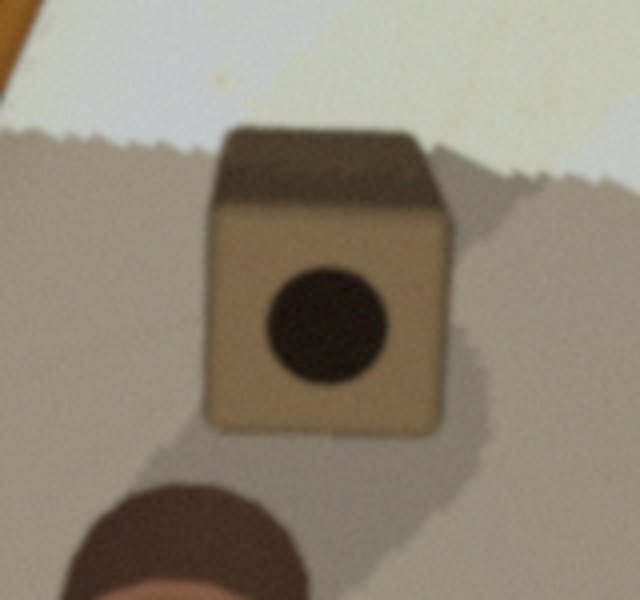

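Emit:
jog_arm --targets '[{"turn": [0, 0, -1.5], "slide": [0, 15.5, 0], "claw": 100}, {"turn": [0, 0, 0], "slide": [0, 0, -40], "claw": 100}, {"turn": [0, 0, 0], "slide": [0, 0, -45], "claw": 100}, {"turn": [0, 0, 0], "slide": [0, 0, -19], "claw": 70}, {"turn": [0, 0, 0], "slide": [0, 0, 0], "claw": 50}]'

```text
t: 13.2
eef_pos: [441.2, 396.8, 35.3]
tcp_rot: [-3.141, 0.0, 1.992]
ft_force: [0.5, -0.1, 0.8]
opening: 0.843
grip_force: 0.0
```

Emit:
jog_arm --targets '[{"turn": [0, 0, 0], "slide": [0, 0, 0], "claw": 50}, {"turn": [0, 0, 0], "slide": [0, 0, 0], "claw": 50}]'

```text
t: 13.45
eef_pos: [441.6, 398.0, 36.9]
tcp_rot: [3.139, -0.0, 1.993]
ft_force: [0.1, 0.3, -0.3]
opening: 0.634
grip_force: 0.0
```

Emit:
jog_arm --targets '[{"turn": [0, 0, 0], "slide": [0, 0, 0], "claw": 10}, {"turn": [0, 0, 0], "slide": [0, 0, 0], "claw": 10}, {"turn": [0, 0, 0], "slide": [0, 0, 0], "claw": 10}, {"turn": [0, 0, 0], "slide": [0, 0, 0], "claw": 10}, {"turn": [0, 0, 0], "slide": [0, 0, 0], "claw": 10}]'

```text
t: 14.08
eef_pos: [441.0, 397.9, 35.7]
tcp_rot: [3.141, -0.0, 1.993]
ft_force: [-1.5, -0.9, 5.4]
opening: 0.376
grip_force: 30.0
```

Emit:
jog_arm --targets '[{"turn": [0, 0, 0], "slide": [0, 0, 35], "claw": 10}, {"turn": [0, 0, 0], "slide": [0, 0, 50], "claw": 10}, {"turn": [0, 0, 0], "slide": [0, 0, 50], "claw": 10}, {"turn": [0, 0, -4], "slide": [6, -40, 0], "claw": 10}, {"turn": [0, 0, -4], "slide": [7, -55, 0], "claw": 10}]'

```text
t: 14.7
eef_pos: [453.9, 302.4, 170.6]
tcp_rot: [3.141, -0.0, 1.853]
ft_force: [0.5, 0.0, -1.5]
opening: 0.378
grip_force: 30.0
```

Emit:
jog_arm --targets '[{"turn": [0, 0, -4], "slide": [7, -55, 0], "claw": 10}, {"turn": [0, 0, -4], "slide": [7, -55, 0], "claw": 10}, {"turn": [0, 0, -4], "slide": [7, -55, 0], "claw": 10}, {"turn": [0, 0, -4], "slide": [7, -55, 0], "claw": 10}, {"turn": [0, 0, -4], "slide": [7, -55, 0], "claw": 10}]'

```text
t: 15.32
eef_pos: [488.9, 26.0, 170.3]
tcp_rot: [-3.141, 0.0, 1.502]
ft_force: [1.1, 0.7, -1.6]
opening: 0.378
grip_force: 30.0
```

Emit:
jog_arm --targets '[{"turn": [0, 0, -3.5], "slide": [7, -40, 0], "claw": 10}, {"turn": [0, 0, 0], "slide": [0, 0, 0], "claw": 10}, {"turn": [0, 0, 0], "slide": [0, 0, 0], "claw": 10}]'

```text
t: 15.7
eef_pos: [495.6, -11.9, 170.2]
tcp_rot: [-3.141, -0.0, 1.444]
ft_force: [-0.9, 0.7, -1.3]
opening: 0.378
grip_force: 30.0
```

Emit:
jog_arm --targets '[{"turn": [0, 0, 0], "slide": [0.8, -13, -30], "claw": 10}, {"turn": [0, 0, 0], "slide": [0, 0, -40], "claw": 10}, {"turn": [0, 0, 0], "slide": [0, 0, -35], "claw": 10}, {"turn": [0, 0, 0], "slide": [0, 0, 0], "claw": 10}, {"turn": [0, 0, 0], "slide": [0, 0, 0], "claw": 10}]'

```text
t: 16.32
eef_pos: [497.2, -24.6, 66.5]
tcp_rot: [3.141, 0.0, 1.445]
ft_force: [-0.0, -0.6, -1.1]
opening: 0.377
grip_force: 30.0
```

Run:
```python
from h import *
d=read_camera("wrist"); f=d["frame"]; s=state(); np.savez("w7.npz",mtx=d["mtx"],R=d["R"],t=d["t"])
print(s["t"],s["eef_pos"],s["tcp_rot"])
cv2.imwrite("pics/w7.png",cv2.resize(f[150:400,180:460],(672,600),interpolation=cv2.INTER_CUBIC))
```

```text
16.375 [497.40435057 -24.77136949  66.78533311] [3.13968819e+00 9.03680285e-05 1.44441476e+00]
```

View pics/w7.png

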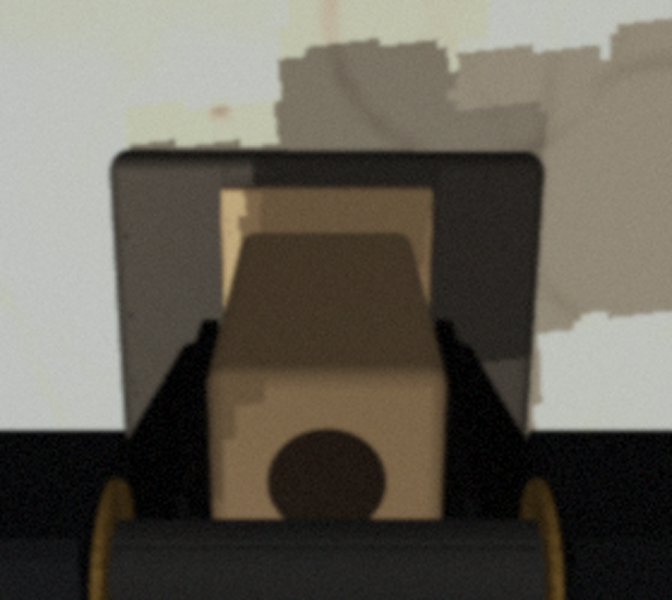

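Run:
```python
from h import *
d=dict(np.load("w7.npz")); a=1.4444; u=np.array([np.cos(a),np.sin(a)])
F=lambda x,y,z:cam(d,180+x/2.4,150+y/2.4,z)
print("pad",F(220,188,16)-F(433,188,16),(F(220,188,16)+F(433,188,16))/2-24*u)
z=66.5-35.5
print("post",F(243,235,z)-F(410,235,z),(F(243,235,z)+F(410,235,z))/2-18*u,"hole",F(327,480,z+70))
print("bat end",(F(113,152,12)+F(542,152,12))/2-100*u, F(113,152,12)-F(542,152,12))
```

```text
pad [-47.5   6.1] [497.22455895 -26.35854272]
post [-35.2   4.5] [497.23091922 -26.60640704] hole [497.4 -25. ]
bat end [488.89399564 -94.45226134] [-96.4  12.3]
```

Emit:
jog_arm --targets '[{"turn": [0, 0, 0], "slide": [0, 0, -8], "claw": 10}, {"turn": [0, 0, 0], "slide": [0, 0, -6.5], "claw": 10}, {"turn": [0, 0, 0], "slide": [0, 0, 0], "claw": 10}, {"turn": [0, 0, 0], "slide": [0, 0, 0], "claw": 10}]'

```text
t: 16.88
eef_pos: [496.9, -25.2, 51.0]
tcp_rot: [3.141, 0.0, 1.443]
ft_force: [0.5, 0.9, 0.3]
opening: 0.378
grip_force: 30.0
```

Emit:
jog_arm --targets '[{"turn": [0, 0, 0], "slide": [0, 0, 0], "claw": 60}, {"turn": [0, 0, 0], "slide": [0, 0, 0], "claw": 80}, {"turn": [0, 0, 0], "slide": [0, 0, 0], "claw": 90}, {"turn": [0, 0, 0], "slide": [0, 0, 40], "claw": 100}, {"turn": [0, 0, 0], "slide": [0, 0, 60], "claw": 100}]'

```text
t: 17.5
eef_pos: [496.0, -25.1, 151.1]
tcp_rot: [-3.138, -0.0, 1.443]
ft_force: [0.6, -0.6, -0.2]
opening: 0.852
grip_force: 0.0
```

Emit:
jog_arm --targets '[{"turn": [0, 0, 0], "slide": [-10, 40, 0], "claw": 100}, {"turn": [0, 0, 0], "slide": [-15, 55, 0], "claw": 100}, {"turn": [0, 0, 0], "slide": [-12, 45, -20], "claw": 100}, {"turn": [0, 0, 0], "slide": [-9, 30, -50], "claw": 100}, {"turn": [0, 0, 0], "slide": [0, 0, 0], "claw": 100}]'

```text
t: 18.12
eef_pos: [448.7, 146.0, 78.7]
tcp_rot: [-3.137, 0.002, 1.446]
ft_force: [0.2, -1.2, 0.2]
opening: 1.002
grip_force: 0.0
```

Emit:
jog_arm --targets '[{"turn": [0, 0, 0], "slide": [0, 0, 0], "claw": 100}, {"turn": [0, 0, 0], "slide": [0, 0, 0], "claw": 100}]'

```text
t: 18.38
eef_pos: [451.7, 144.2, 82.1]
tcp_rot: [3.139, -0.001, 1.442]
ft_force: [-0.3, 0.3, 0.2]
opening: 1.001
grip_force: 0.0
```

Run:
```python
from h import *
d=read_camera("wrist"); f=d["frame"]; s=state(); np.savez("w8.npz",mtx=d["mtx"],R=d["R"],t=d["t"])
print(s["t"],s["eef_pos"],s["tcp_rot"])
u,v=proj(d,[450.5,146.5,8]); print(u,v,[(list(map(int,o["xy"])),round(o["conf"],2)) for o in look_for("tile","wrist")])
F=f.astype(int); m=((F[:,:,2]-F[:,:,0]>70)).astype(np.uint8); m=cv2.morphologyEx(m,cv2.MORPH_OPEN,np.ones((5,5)))
for c in cv2.findContours(m,cv2.RETR_EXTERNAL,cv2.CHAIN_APPROX_NONE)[0]:
    if cv2.contourArea(c)>800:
        w=np.array([cam(d,*p,8) for p in c.reshape(-1,2)],np.float32); print(cv2.boundingRect(c),cv2.minEnclosingCircle(w),w.mean(0))
cv2.imwrite("pics/w8.png",f)
```

```text
18.425 [451.63555013 144.15294249  82.04906425] [ 3.13944937e+00 -5.93471653e-04  1.44216022e+00]
312.9 250.1 [([310, 249], 0.92), ([369, 351], 0.86)]
(147, 405, 91, 52) ((347.20001220703125, 25.299999237060547), 37.56870651245117) [350.81897   23.646694]
(276, 228, 33, 58) ((440.1499938964844, 143.29998779296875), 19.589189529418945) [437.0047  142.68542]
(0, 0, 155, 58) ((344.75, 282.95001220703125), 40.31716537475586) [348.40262 286.70734]
```

View pics/w8.png

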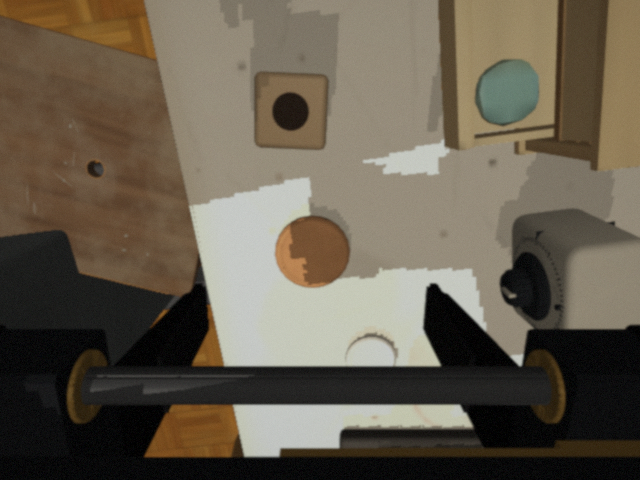

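Emit:
jog_arm --targets '[{"turn": [0, 0, 0], "slide": [-1, 1.5, -35], "claw": 100}, {"turn": [0, 0, 0], "slide": [0, 0, -30], "claw": 80}, {"turn": [0, 0, 0], "slide": [0, 0, -8], "claw": 70}, {"turn": [0, 0, 0], "slide": [0, 0, 0], "claw": 60}, {"turn": [0, 0, 0], "slide": [0, 0, 0], "claw": 60}]'

```text
t: 19.1
eef_pos: [450.3, 146.3, 9.0]
tcp_rot: [3.14, -0.0, 1.443]
ft_force: [-1.3, 0.5, -0.1]
opening: 0.637
grip_force: 0.0
```

Emit:
jog_arm --targets '[{"turn": [0, 0, 0], "slide": [0, -0.5, -6], "claw": 60}, {"turn": [0, 0, 0], "slide": [0, 0, 0], "claw": 20}, {"turn": [0, 0, 0], "slide": [0, 0, 0], "claw": 20}, {"turn": [0, 0, 0], "slide": [0, 0, 0], "claw": 20}, {"turn": [0, 0, 0], "slide": [0, 0, 0], "claw": 20}]'

```text
t: 19.73
eef_pos: [449.8, 145.8, 2.1]
tcp_rot: [3.141, -0.0, 1.444]
ft_force: [-0.5, -0.1, 1.0]
opening: 0.445
grip_force: 30.0
```

Emit:
jog_arm --targets '[{"turn": [0, 0, 0], "slide": [0, 0, 0], "claw": 20}]'

```text
t: 19.85
eef_pos: [449.8, 145.8, 2.0]
tcp_rot: [3.141, -0.0, 1.443]
ft_force: [-0.0, -0.1, 1.6]
opening: 0.445
grip_force: 30.0
```

Emit:
jog_arm --targets '[{"turn": [0, 0, 0], "slide": [0, 0, 30], "claw": 20}, {"turn": [0, 0, 0], "slide": [0, 0, 50], "claw": 20}, {"turn": [0, 0, 0], "slide": [0, 0, 50], "claw": 20}, {"turn": [0, 0, 0], "slide": [0, 0, 40], "claw": 20}, {"turn": [0, 0, 0], "slide": [0, 0, 0], "claw": 20}]'

```text
t: 20.48
eef_pos: [450.7, 146.0, 174.5]
tcp_rot: [3.136, -0.002, 1.444]
ft_force: [0.5, -0.5, -0.5]
opening: 0.446
grip_force: 30.0
```

Run:
```python
from h import *
d=read_camera("wrist"); f=d["frame"]; s=state(); np.savez("w9.npz",mtx=d["mtx"],R=d["R"],t=d["t"])
print(s["t"],s["eef_pos"],s["tcp_rot"],s["opening"],proj(d,s["eef_pos"]))
cv2.imwrite("pics/w9.png",cv2.resize(f[200:420,180:460],(700,550),interpolation=cv2.INTER_CUBIC))
```

```text
20.525 [449.94448501 145.87181686 172.78874233] [ 3.13926910e+00 -6.58608232e-04  1.44355310e+00] 0.44783272076849373 [313.9 306. ]
```

View pics/w9.png

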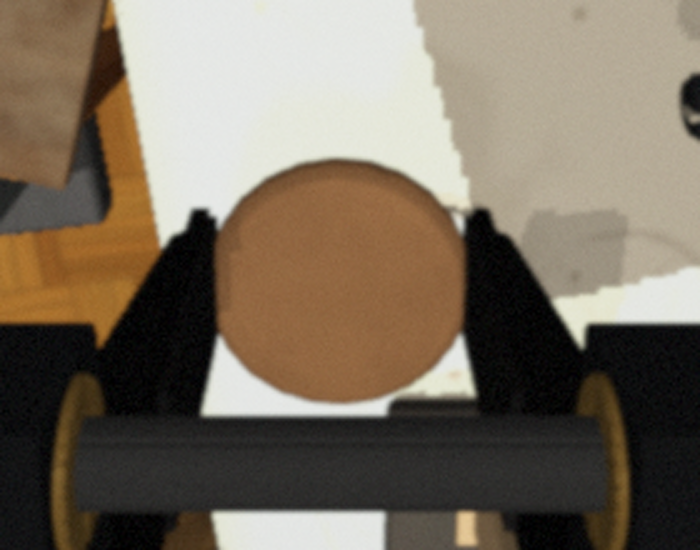

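Run:
```python
from h import *
d=dict(np.load("w9.npz")); F=lambda x,y:cam(d,180+x/2.5,200+y/2.5,178.8)
print(F(341,159),F(341,402),(F(341,159)+F(341,402))/2,F(341,159)-F(341,402))
```

```text
[453.8 167.8] [448.  121.9] [450.9  144.85] [ 5.8 45.9]
```

Emit:
jog_arm --targets '[{"turn": [0, 0, 0], "slide": [5, -40, 0], "claw": 20}, {"turn": [0, 0, 0], "slide": [8, -55, 0], "claw": 20}, {"turn": [0, 0, 0], "slide": [8, -55, 0], "claw": 20}, {"turn": [0, 0, 0], "slide": [8, -50, 0], "claw": 20}, {"turn": [0, 0, 0], "slide": [8, -40, 0], "claw": 20}]'

```text
t: 21.15
eef_pos: [486.2, -96.0, 170.4]
tcp_rot: [-3.139, -0.0, 1.442]
ft_force: [1.0, -0.2, 0.5]
opening: 0.447
grip_force: 30.0
```

Emit:
jog_arm --targets '[{"turn": [0, 0, 0], "slide": [0, 0, 0], "claw": 20}, {"turn": [0, 0, 0], "slide": [0, 0, 0], "claw": 20}, {"turn": [0, 0, 0], "slide": [0, 0, 0], "claw": 20}]'

```text
t: 21.52
eef_pos: [486.4, -93.2, 171.5]
tcp_rot: [-3.141, -0.0, 1.445]
ft_force: [0.2, 0.0, 0.0]
opening: 0.442
grip_force: 30.0
```

Emit:
jog_arm --targets '[{"turn": [0, 0, 0], "slide": [0.3, 0, -45], "claw": 20}, {"turn": [0, 0, 0], "slide": [0, 0, -50], "claw": 20}, {"turn": [0, 0, 0], "slide": [0, 0, -40], "claw": 20}, {"turn": [0, 0, 0], "slide": [0, 0, -15], "claw": 20}, {"turn": [0, 0, 0], "slide": [0, 0, 0], "claw": 20}]'

```text
t: 22.15
eef_pos: [487.0, -93.7, 21.8]
tcp_rot: [-3.141, -0.0, 1.444]
ft_force: [0.2, -0.7, 0.2]
opening: 0.444
grip_force: 30.0
```

Emit:
jog_arm --targets '[{"turn": [0, 0, 0], "slide": [0, 0, 0], "claw": 20}, {"turn": [0, 0, 0], "slide": [0, 0, 0], "claw": 20}]'

```text
t: 22.4
eef_pos: [487.7, -94.3, 23.2]
tcp_rot: [3.139, 0.0, 1.444]
ft_force: [-0.2, 0.1, 0.1]
opening: 0.444
grip_force: 30.0
```

Emit:
jog_arm --targets '[{"turn": [0, 0, 0], "slide": [0, 0.5, -5], "claw": 20}, {"turn": [0, 0, 0], "slide": [0, 0, -3], "claw": 20}, {"turn": [0, 0, 0], "slide": [0, 0, 0], "claw": 20}, {"turn": [0, 0, 0], "slide": [0, 0, 0], "claw": 20}]'

```text
t: 22.9
eef_pos: [487.2, -93.7, 13.9]
tcp_rot: [3.141, 0.0, 1.443]
ft_force: [0.3, 0.2, 0.2]
opening: 0.443
grip_force: 30.0
```

Emit:
jog_arm --targets '[{"turn": [0, 0, 0], "slide": [0, 0, 0], "claw": 60}, {"turn": [0, 0, 0], "slide": [0, 0, 0], "claw": 65}, {"turn": [0, 0, 0], "slide": [0, 0, 30], "claw": 70}, {"turn": [0, 0, 0], "slide": [0, 0, 60], "claw": 90}, {"turn": [0, 0, 0], "slide": [0, 0, 60], "claw": 100}]'

```text
t: 23.52
eef_pos: [486.6, -93.6, 165.5]
tcp_rot: [-3.14, -0.0, 1.443]
ft_force: [1.0, 0.0, -1.0]
opening: 0.859
grip_force: 0.0
```

Emit:
jog_arm --targets '[{"turn": [0, 0, 10], "slide": [15, 0, 40], "claw": 100}, {"turn": [0, 0, 10], "slide": [20, -10, 0], "claw": 100}, {"turn": [0, 0, 10], "slide": [25, -10, 0], "claw": 100}, {"turn": [0, 0, 10], "slide": [25, -10, 0], "claw": 100}, {"turn": [0, 0, 10], "slide": [25, -10, 0], "claw": 100}]'

```text
t: 24.15
eef_pos: [597.7, -133.9, 203.8]
tcp_rot: [-3.141, -0.0, 2.322]
ft_force: [-0.1, 0.2, -0.3]
opening: 1.003
grip_force: 0.0
```

Emit:
jog_arm --targets '[{"turn": [0, 0, 10], "slide": [25, -10, 0], "claw": 100}, {"turn": [0, 0, 10], "slide": [22, -10, 0], "claw": 100}, {"turn": [0, 0, 10], "slide": [10, -2, 0], "claw": 100}, {"turn": [0, 0, 10], "slide": [0, 0, 0], "claw": 100}, {"turn": [0, 0, 0], "slide": [0, 0, 0], "claw": 100}]'

```text
t: 24.78
eef_pos: [653.9, -155.6, 203.6]
tcp_rot: [3.141, -0.001, 3.013]
ft_force: [0.1, 0.4, -0.3]
opening: 1.003
grip_force: 0.0
```

Run:
```python
from h import *
d=read_camera("wrist"); f=d["frame"]; s=state(); np.savez("w10.npz",mtx=d["mtx"],R=d["R"],t=d["t"])
print(s["t"],s["eef_pos"],s["tcp_rot"],s["ft_force"],proj(d,[654,-155,12]))
cv2.imwrite("pics/w10.png",f)
```

```text
24.825 [ 653.86258316 -155.60790888  203.75821154] [ 3.14135737e+00 -5.69936922e-04  3.01033919e+00] [-1.03344821  0.86659588 -0.25328579] [316.1 210. ]
```

View pics/w10.png

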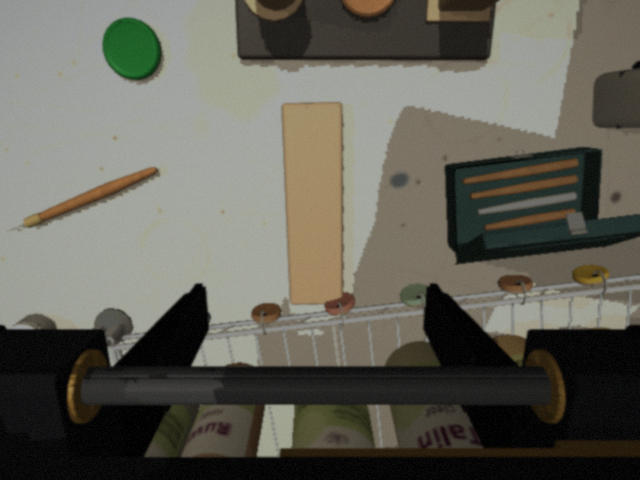

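Run:
```python
from h import *
d=dict(np.load("w10.npz"))
f=cv2.imread("pics/w10.png").astype(int)
m=((f[:,:,2]-f[:,:,0]>55)&(f[:,:,2]>150)).astype(np.uint8); m[:95]=0;m[310:]=0;m[:,:270]=0;m[:,360:]=0
m=cv2.morphologyEx(m,cv2.MORPH_OPEN,np.ones((7,7)))
c=max(cv2.findContours(m,cv2.RETR_EXTERNAL,cv2.CHAIN_APPROX_NONE)[0],key=cv2.contourArea)
print(cv2.boundingRect(c),cv2.boxPoints(cv2.minAreaRect(c)).tolist())
w=np.array([cam(d,*p,12) for p in c.reshape(-1,2)],np.float32); print(cv2.minAreaRect(w))
for v in (120,160,200,240,280):
    x=np.where(m[v])[0]; print(v,x.min(),x.max(),(cam(d,x.min(),v,12)+cam(d,x.max(),v,12))/2,np.linalg.norm(cam(d,x.min(),v,12)-cam(d,x.max(),v,12)).round(1))
print("R",np.array(d["R"]).round(3).tolist())
```

```text
(286, 110, 54, 193) [[286.0, 110.0], [339.0, 110.0], [339.0, 302.0], [286.0, 302.0]]
((655.8666381835938, -157.76406860351562), (45.18693923950195, 170.97430419921875), 83.54754638671875)
120 321 333 [ 580.25 -136.4 ] 9.9
160 286 339 [ 610.85 -152.45] 44.7
200 287 339 [ 644.9 -156.5] 45.0
240 289 339 [ 680.85 -160.3 ] 44.6
280 291 339 [ 719.  -164.4] 44.0
R [[0.128, 0.992, 0.0], [0.949, -0.123, 0.291], [0.288, -0.037, -0.957]]
```

Emit:
jog_arm --targets '[{"turn": [0, 0, 1.2], "slide": [0, -1.5, -45], "claw": 100}, {"turn": [0, 0, 0], "slide": [0, 0, -55], "claw": 100}, {"turn": [0, 0, 0], "slide": [0, 0, -55], "claw": 100}, {"turn": [0, 0, 0], "slide": [0, 0, -30], "claw": 90}, {"turn": [0, 0, 0], "slide": [0, 0, -8], "claw": 75}]'

```text
t: 25.45
eef_pos: [653.2, -156.9, 9.2]
tcp_rot: [3.141, -0.003, 3.032]
ft_force: [0.1, 0.6, -0.1]
opening: 0.852
grip_force: 0.0
```

Emit:
jog_arm --targets '[{"turn": [0, 0, 0], "slide": [0, 0, 0], "claw": 70}, {"turn": [0, 0, 0], "slide": [0, 0, 0], "claw": 70}, {"turn": [0, 0, 0], "slide": [0, 0, 0], "claw": 70}]'

```text
t: 25.82
eef_pos: [654.6, -157.4, 12.3]
tcp_rot: [-3.141, 0.002, 3.035]
ft_force: [-0.5, 0.3, -0.3]
opening: 0.704
grip_force: 0.0
```

Emit:
jog_arm --targets '[{"turn": [0, 0, 0], "slide": [0, 0, -8], "claw": 70}, {"turn": [0, 0, 0], "slide": [0, 0, 0], "claw": 30}, {"turn": [0, 0, 0], "slide": [0, 0, 0], "claw": 30}, {"turn": [0, 0, 0], "slide": [0, 0, 0], "claw": 30}, {"turn": [0, 0, 0], "slide": [0, 0, 0], "claw": 30}]'

```text
t: 26.45
eef_pos: [654.1, -157.2, 2.9]
tcp_rot: [3.142, 0.0, 3.035]
ft_force: [0.4, -0.0, -2.2]
opening: 0.524
grip_force: 30.0
```

Emit:
jog_arm --targets '[{"turn": [0, 0, 0], "slide": [0, 0, 0], "claw": 30}, {"turn": [0, 0, 0], "slide": [0, 0, 0], "claw": 30}]'

```text
t: 26.7
eef_pos: [654.0, -157.2, 2.9]
tcp_rot: [3.141, -0.0, 3.035]
ft_force: [-0.8, -0.4, -2.8]
opening: 0.523
grip_force: 30.0
```

Emit:
jog_arm --targets '[{"turn": [0, 0, 0], "slide": [0, 0, 4], "claw": 30}, {"turn": [0, 0, 0], "slide": [-12, 0, 2], "claw": 30}, {"turn": [0, 0, 0], "slide": [-18, 0, 5], "claw": 30}, {"turn": [0, 0, 0], "slide": [0, 0, 20], "claw": 30}, {"turn": [0, 0, 0], "slide": [0, 0, 40], "claw": 30}]'

```text
t: 27.32
eef_pos: [623.7, -157.1, 74.8]
tcp_rot: [3.141, -0.002, 3.035]
ft_force: [0.9, -1.1, -2.8]
opening: 0.522
grip_force: 30.0
```

Emit:
jog_arm --targets '[{"turn": [0, 0, 0], "slide": [0, 0, 45], "claw": 30}, {"turn": [0, 0, -6], "slide": [0, 0, 40], "claw": 30}, {"turn": [0, 0, -10], "slide": [-10, 5, 0], "claw": 30}, {"turn": [0, 0, -10], "slide": [-15, 7, 0], "claw": 30}, {"turn": [0, 0, -10], "slide": [-15, 7, 0], "claw": 30}]'

```text
t: 27.95
eef_pos: [584.0, -138.0, 160.6]
tcp_rot: [3.141, 0.002, 2.401]
ft_force: [-0.4, -1.0, -2.7]
opening: 0.52
grip_force: 30.0
```

Emit:
jog_arm --targets '[{"turn": [0, 0, -10], "slide": [-15, 7, 0], "claw": 30}, {"turn": [0, 0, -10], "slide": [-15, 7, 0], "claw": 30}, {"turn": [0, 0, -10], "slide": [-15, 7, 0], "claw": 30}, {"turn": [0, 0, -10], "slide": [-15, 7, 0], "claw": 30}, {"turn": [0, 0, -10], "slide": [-15, 7, 0], "claw": 30}]'

```text
t: 28.58
eef_pos: [509.0, -103.0, 160.4]
tcp_rot: [3.14, 0.001, 1.529]
ft_force: [-0.3, -0.6, -3.0]
opening: 0.529
grip_force: 30.0
```

Emit:
jog_arm --targets '[{"turn": [0, 0, -5], "slide": [-15, 7, 0], "claw": 30}, {"turn": [0, 0, 0], "slide": [-6, 2, 0], "claw": 30}, {"turn": [0, 0, 0], "slide": [0, 0, 0], "claw": 30}, {"turn": [0, 0, 0], "slide": [0, 0, 0], "claw": 30}, {"turn": [0, 0, 0], "slide": [0, 0, 0], "claw": 30}]'

```text
t: 29.2
eef_pos: [488.4, -94.4, 159.0]
tcp_rot: [3.141, 0.0, 1.447]
ft_force: [-1.5, 0.9, -2.6]
opening: 0.524
grip_force: 30.0
```

Run:
```python
from h import *
d=read_camera("wrist"); f=d["frame"]; s=state(); np.savez("w11.npz",mtx=d["mtx"],R=d["R"],t=d["t"])
print(s["t"],s["eef_pos"],s["tcp_rot"],s["opening"])
cv2.imwrite("pics/w11.png",f)
```

```text
29.25 [488.3317506  -94.31304485 158.88835764] [-3.14158607e+00 -3.99807749e-06  1.44731440e+00] 0.5227770816391074
```

View pics/w11.png

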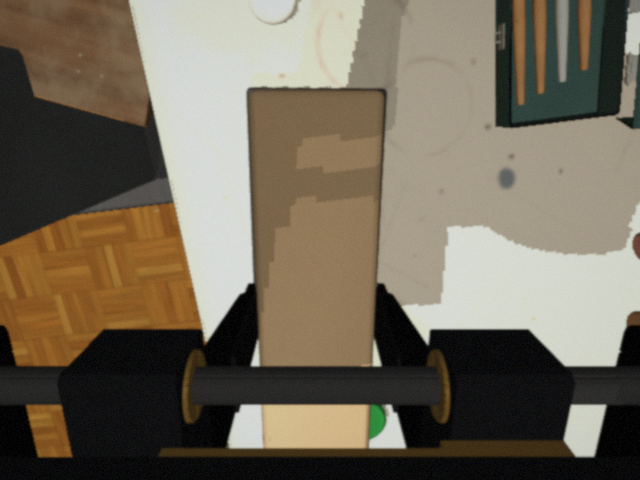

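I've now viewed 16 pictures, which is over the limit of 14. From here on I'll check by numbers only and open no more pictures. In this last one the strip is held level between the fingers, with its far end at row 90, columns 249–386.

Run:
```python
from h import *
d=dict(np.load("w11.npz")); a=1.447; u=np.array([np.cos(a),np.sin(a)])
z=168
L,Rr=cam(d,249,90,z),cam(d,386,90,z); print(L-Rr,(L+Rr)/2-90*u,np.degrees(np.arctan2(*(Rr-L)[::-1])))
for v in (120,200,280): 
    pass
print("axis", (cam(d,249.5,100,z)+cam(d,386,100,z))/2,(cam(d,263,430,z)+cam(d,369,430,z))/2)
```

```text
[-48.9   6.1] [489.13676745 -94.36123145] -7.110595060630174
axis [499.9   -8.45] [ 481.5 -151.7]
```

Emit:
jog_arm --targets '[{"turn": [0, 0, -0.3], "slide": [-1, 0, -25], "claw": 30}, {"turn": [0, 0, 0], "slide": [0, 0, -25], "claw": 30}, {"turn": [0, 0, 0], "slide": [0, 0, -12], "claw": 30}, {"turn": [0, 0, 0], "slide": [0, 0, 0], "claw": 30}, {"turn": [0, 0, 0], "slide": [0, 0, 0], "claw": 30}]'

```text
t: 29.88
eef_pos: [487.5, -94.3, 97.6]
tcp_rot: [3.141, 0.0, 1.442]
ft_force: [0.4, 0.4, -2.4]
opening: 0.523
grip_force: 30.0
```

Emit:
jog_arm --targets '[{"turn": [0, 0, 0], "slide": [0, 0, -4], "claw": 30}, {"turn": [0, 0, 0], "slide": [0, 0, -3.5], "claw": 30}, {"turn": [0, 0, 0], "slide": [0, 0, 0], "claw": 30}, {"turn": [0, 0, 0], "slide": [0, 0, 0], "claw": 30}]'

```text
t: 30.38
eef_pos: [487.1, -94.2, 89.5]
tcp_rot: [3.141, 0.0, 1.442]
ft_force: [0.4, -0.0, -3.8]
opening: 0.525
grip_force: 30.0
```

Emit:
jog_arm --targets '[{"turn": [0, 0, 0], "slide": [0, 0, -0.6], "claw": 30}, {"turn": [0, 0, 0], "slide": [0, 0, 0], "claw": 30}, {"turn": [0, 0, 0], "slide": [0, 0, 0], "claw": 30}]'

```text
t: 30.75
eef_pos: [487.1, -94.2, 88.9]
tcp_rot: [3.142, -0.0, 1.442]
ft_force: [-0.4, 0.5, -1.9]
opening: 0.523
grip_force: 30.0
```

Emit:
jog_arm --targets '[{"turn": [0, 0, 0], "slide": [0, 0, -0.4], "claw": 30}, {"turn": [0, 0, 0], "slide": [0, 0, 0], "claw": 30}, {"turn": [0, 0, 0], "slide": [0, 0, 0], "claw": 65}, {"turn": [0, 0, 0], "slide": [0, 0, 0], "claw": 75}, {"turn": [0, 0, 0], "slide": [0, 0, 0], "claw": 80}]'

```text
t: 31.38
eef_pos: [487.1, -94.2, 88.4]
tcp_rot: [3.141, 0.0, 1.442]
ft_force: [0.3, -0.5, 0.6]
opening: 0.772
grip_force: 0.0
```

Emit:
jog_arm --targets '[{"turn": [0, 0, 0], "slide": [0, 0, 30], "claw": 90}, {"turn": [0, 0, 0], "slide": [0, 0, 50], "claw": 100}, {"turn": [0, 0, 0], "slide": [0, 0, 40], "claw": 100}, {"turn": [0, 0, 0], "slide": [0, 0, 0], "claw": 100}, {"turn": [0, 0, 0], "slide": [0, 0, 0], "claw": 100}]'

```text
t: 32.0
eef_pos: [486.7, -94.1, 207.9]
tcp_rot: [-3.141, -0.0, 1.442]
ft_force: [-0.6, -0.4, -1.1]
opening: 0.995
grip_force: 0.0
```

Run:
```python
from h import *
d=read_camera("wrist"); f=d["frame"].astype(int); s=state(); cv2.imwrite("pics/w12.png",d["frame"])
print(s["t"],s["eef_pos"],s["tcp_rot"],s["opening"])
print({n:[(list(map(int,o["xy"])),round(o["conf"],2)) for o in look_for(n,"wrist")][:2] for n in ("strip","post_round","post_square")})
a=1.442;u=np.array([np.cos(a),np.sin(a)])
for h in (98,):
    for n,e in (("far",u*90),("near",-u*90)):
        for m in (25,-25): 
            p=np.array([487.3,-94.2])+e+m*np.array([u[1],-u[0]]); print(n,m,proj(d,[*p,h]))
hsv=f; m=((f[:,:,2]-f[:,:,0]>35)&(f[:,:,2]>90)).astype(np.uint8)
for v in range(60,330,20):
    x=np.where(m[v,200:440])[0]+200; print(v,(x.min(),x.max(),len(x)) if len(x) else None)
```

```text
32.05 [486.58917051 -94.0415014  207.45937129] [-3.14005871e+00 -3.01131382e-04  1.44168980e+00] 1.0000362969626286
{'strip': [([313, 218], 0.71)], 'post_round': [], 'post_square': [([355, 188], 0.4)]}
far 25 [356.5  99.1]
far -25 [276.8  99.2]
near 25 [350.  351.9]
near -25 [283.3 351.9]
60 None
80 None
100 (np.int64(281), np.int64(351), 71)
120 (np.int64(279), np.int64(354), 76)
140 (np.int64(279), np.int64(353), 75)
160 (np.int64(280), np.int64(353), 74)
180 (np.int64(279), np.int64(352), 74)
200 (np.int64(279), np.int64(352), 74)
220 (np.int64(280), np.int64(351), 72)
240 (np.int64(200), np.int64(351), 76)
260 (np.int64(200), np.int64(351), 79)
280 (np.int64(200), np.int64(350), 82)
300 (np.int64(207), np.int64(350), 79)
320 (np.int64(209), np.int64(349), 79)
```

Emit:
jog_arm --targets '[{"turn": [0, 0, 0], "slide": [-3, 40, 0], "claw": 100}, {"turn": [0, 0, 0], "slide": [-4, 55, 0], "claw": 100}, {"turn": [0, 0, 0], "slide": [-5, 55, 0], "claw": 100}, {"turn": [0, 0, 0], "slide": [-5, 55, 0], "claw": 100}, {"turn": [0, 0, 0], "slide": [-5, 55, 0], "claw": 100}]'

```text
t: 32.83
eef_pos: [464.6, 167.5, 207.9]
tcp_rot: [-3.141, 0.0, 1.442]
ft_force: [1.0, 0.3, -0.1]
opening: 1.004
grip_force: 0.0
```

Emit:
jog_arm --targets '[{"turn": [0, 0, 0], "slide": [-5, 55, 0], "claw": 100}, {"turn": [0, 0, 0], "slide": [-5, 55, -20], "claw": 100}, {"turn": [0, 0, 0], "slide": [-3, 43, -30], "claw": 100}, {"turn": [0, 0, 0], "slide": [0, 0, 0], "claw": 100}, {"turn": [0, 0, 0], "slide": [0, 0, 0], "claw": 100}]'

```text
t: 33.45
eef_pos: [452.0, 318.4, 158.2]
tcp_rot: [-3.141, 0.001, 1.442]
ft_force: [-0.4, -0.4, 1.5]
opening: 1.003
grip_force: 0.0
```

Emit:
jog_arm --targets '[{"turn": [0, 0, 0], "slide": [0, 0, 0], "claw": 100}, {"turn": [0, 0, 0], "slide": [0, 0, 0], "claw": 100}]'

```text
t: 33.7
eef_pos: [452.5, 318.1, 159.2]
tcp_rot: [3.141, -0.001, 1.44]
ft_force: [-0.2, -0.0, 0.1]
opening: 1.003
grip_force: 0.0
```

Run:
```python
from h import *
d=read_camera("wrist"); F=d["frame"]; f=F.astype(int); s=state(); cv2.imwrite("pics/w13.png",F); np.savez("w13.npz",mtx=d["mtx"],R=d["R"],t=d["t"])
print(s["t"],s["eef_pos"],s["tcp_rot"])
print([(list(map(int,o["xy"])),round(o["conf"],2)) for o in look_for("cup","wrist")][:2], proj(d,[451.3,321,50]),proj(d,[451.3,321,0]))
u,v=map(int,proj(d,[451.3,321,50]))
a=f[:,:,2]-f[:,:,0]
m=(a>28).astype(np.uint8); n,l,st,c=cv2.connectedComponentsWithStats(cv2.morphologyEx(m,cv2.MORPH_OPEN,np.ones((3,3))))
for i in range(1,n):
    if st[i,4]>400: print(st[i],c[i].round(1))
for r in range(v-50,v+51,10): print(r,''.join('%4d'%x for x in a[r,u-60:u+61:5]))
```

```text
33.75 [452.49018827 318.17658261 159.07940927] [ 3.14072237e+00 -5.43344483e-04  1.44049320e+00]
[([309, 229], 0.88)] [313.1 233.3] [313.4 216.1]
[    0     0   263   367 71235] [112.9 174.9]
[  404    93   236   273 47567] [534.9 217.2]
[ 274  189   75   79 4481] [311.3 229.3]
[ 305  306   48   56 1845] [328.3 336.1]
[  67  350   39   73 1259] [ 81.4 386.5]
[ 527  351   39   72 1185] [550.2 387.1]
[ 147  404  122   54 5748] [211.  431.9]
[ 281  441  359   15 3205] [488.8 450.4]
183   28  29  29  28  27  29  32  27  25  28  25  25  23  24  26  24  25  23  24  27  29  28  28  30  28
193   29  28  27  28  29  27  28  25  26  33  36  37  38  39  38  31  23  24  24  24  30  27  26  27  26
203   27  28  27  27  30  28  28  34  35  59  67  68  66  65  65  41  37  27  26  26  29  27  28  27  29
213   28  28  30  28  30  28  34  67  55  57  58  58  58  59  58  57  61  55  28  30  28  30  28  30  27
223   28  28  32  27  27  38  61  47  57  57  57  56  57  56  58  56  57  42  60  28  29  29  30  28  29
233   28  29  27  26  31  59  38  34  52  57  58  58  57  56  56  56  37  30  67  30  29  28  28  28  27
243   28  30  29  29  27  36  60  32  37  34  36  41  39  38  38  35  34  37  63  26  28  26  27  27  29
253   28  27  27  30  29  28  37  66  39  36  36  36  37  38  35  36  55  55  26  29  30  26  29  29  29
263   28  27  27  29  28  30  30  28  32  46  64  66  63  66  61  38  29  29  28  26  29  30  30  29  27
273   29  26  28  29  28  31  29  31  30  29  31  28  27  25  27  25  26  23  22  24  23  28  30  26  28
283   27  28  27  28  29  27  30  28  27  29  28  29  25  25  23  24  23  24  25  26  23  25  29  27  29
```

Emit:
jog_arm --targets '[{"turn": [0, 0, 0], "slide": [-2.5, 3.5, -35], "claw": 100}, {"turn": [0, 0, 0], "slide": [0, 0, -50], "claw": 100}, {"turn": [0, 0, 0], "slide": [0, 0, -40], "claw": 100}, {"turn": [0, 0, 0], "slide": [0, 0, -16], "claw": 80}, {"turn": [0, 0, 0], "slide": [0, 0, 0], "claw": 70}]'

```text
t: 34.42
eef_pos: [449.6, 322.2, 17.3]
tcp_rot: [-3.141, 0.001, 1.441]
ft_force: [-0.8, 1.1, 1.3]
opening: 0.843
grip_force: 0.0
```

Emit:
jog_arm --targets '[{"turn": [0, 0, 0], "slide": [0, 0, 0], "claw": 65}, {"turn": [0, 0, 0], "slide": [0, 0, 0], "claw": 65}]'

```text
t: 34.67
eef_pos: [450.2, 322.6, 18.8]
tcp_rot: [3.14, -0.001, 1.442]
ft_force: [-0.5, -0.7, -0.0]
opening: 0.667
grip_force: 0.0
```

Emit:
jog_arm --targets '[{"turn": [0, 0, 0], "slide": [0, 0, 0], "claw": 20}, {"turn": [0, 0, 0], "slide": [0, 0, 0], "claw": 20}, {"turn": [0, 0, 0], "slide": [0, 0, 0], "claw": 20}, {"turn": [0, 0, 0], "slide": [0, 0, 0], "claw": 20}, {"turn": [0, 0, 0], "slide": [0, 0, 0], "claw": 20}]'

```text
t: 35.3
eef_pos: [449.8, 322.4, 17.9]
tcp_rot: [3.141, -0.0, 1.442]
ft_force: [-1.6, 0.2, 6.1]
opening: 0.506
grip_force: 30.0
```

Emit:
jog_arm --targets '[{"turn": [0, 0, 0], "slide": [0, 0, 20], "claw": 20}, {"turn": [0, 0, 0], "slide": [0, 0, 40], "claw": 20}, {"turn": [0, 0, 0], "slide": [0, 0, 50], "claw": 20}, {"turn": [0, 0, 0], "slide": [0, 0, 50], "claw": 20}, {"turn": [0, 0, 0], "slide": [0, 0, 20], "claw": 20}]'

```text
t: 35.92
eef_pos: [450.0, 322.6, 200.3]
tcp_rot: [3.139, -0.002, 1.442]
ft_force: [-0.2, 0.3, -1.7]
opening: 0.508
grip_force: 30.0
```

Run:
```python
from h import *
d=read_camera("wrist"); F=d["frame"]; f=F.astype(int); s=state(); cv2.imwrite("pics/w14.png",F); np.savez("w14.npz",mtx=d["mtx"],R=d["R"],t=d["t"])
e=np.array(s["eef_pos"]); print(s["t"],e,s["tcp_rot"],s["opening"],s["grip_force"])
print([(list(map(int,o["xy"])),round(o["conf"],2)) for o in look_for("cup","wrist")][:2], proj(d,e+[0,0,32]))
a=f[:,:,2]-f[:,:,0]; u,v=map(int,proj(d,e+[0,0,32]))
for r in range(v-70,v+40,7): print(r,u-75,''.join('%4d'%x for x in a[r,u-75:u+76:6]))
```

```text
35.975 [450.44486575 322.8595813  201.63068481] [ 3.13726975e+00 -3.11855878e-03  1.44179845e+00] 0.5033449298113026 29.999523293226957
[([313, 318], 0.68)] [316.9 346.4]
276 241   53  45  38  31  32  31  37  41  40  41  40  42  41  43  41  41  42  42  41  38  32  30  30  30  30  31
283 241   51  51  21  34  31  35  38  40  39  41  40  43  40  42  41  45  43  42  41  40  39  31  30  17  32  31
290 241   51  30  -3  10  31  36  40  41  44  42  42  45  47  50  41  42  42  42  41  41  39  30   2  -3  24  28
297 241    6   1  -1   7  35  37  39  42  63  74  72  75  75  75  74  72  76  62  39  40  39  34   4   6   2   7
304 241   -5  -1  -2   6  36  42  68  74  76  67  61  62  63  63  62  64  66  71  74  63  40  38  -1   3   1   0
311 241    4   3  -1  15  39  71  74  67  63  66  63  67  66  64  65  63  65  63  66  75  73  39  12   0   0  -5
318 241    0  -2   0  34  73  73  36  63  63  63  63  64  66  66  64  63  63  64  60  36  74  70  31   5  -3   0
325 241   -1  -1  -1  63  74  35  37  37  63  65  62  64  63  63  64  65  64  60  36  35  37  75  70   0   3  -2
332 241    5  -1  16  64 
[... 178 characters left out ...]
33  35  74  41   5  -1
346 241    2  -1  58  72  32  39  38  37  43  44  45  42  45  43  40  41  42  38  38  36  35  33  74  66  -4   2
353 241   -7   1  47  73  36  37  40  39  40  42  38  40  43  42  40  40  39  38  36  36  32  31  74  44  -1   1
360 241   -1   1  34  74  39  37  39  39  43  44  42  42  42  41  40  42  40  37  37  34  36  40  75  13  -1   1
367 241    0   2   7  11   6   4   2   5   5   7   9   8   5   4   7   9   7   6   4   3   6   9  10   0  -2  -1
374 241    3   4   1   1   0   3   1   4   0   4   0   3   2   3   1   1   1   1   0   1   4   5   1   4   3   2
381 241    2   2   2  -2   1   0   1   0   3  -1   2   1   2  -1   2   1   2   1   5   2   2   6   3  -1   2   1
```

Emit:
jog_arm --targets '[{"turn": [0, 0, 0], "slide": [3, -35, 0], "claw": 20}, {"turn": [0, 0, 0], "slide": [5, -55, 0], "claw": 20}, {"turn": [0, 0, 0], "slide": [5, -55, 0], "claw": 20}, {"turn": [0, 0, 0], "slide": [5, -55, 0], "claw": 20}, {"turn": [0, 0, 0], "slide": [5, -55, 0], "claw": 20}]'

```text
t: 36.65
eef_pos: [472.0, 65.6, 196.2]
tcp_rot: [-3.14, 0.0, 1.442]
ft_force: [0.5, 1.1, -1.1]
opening: 0.505
grip_force: 30.0
```

Emit:
jog_arm --targets '[{"turn": [0, 0, 0], "slide": [5, -55, 0], "claw": 20}, {"turn": [0, 0, 0], "slide": [5, -55, 0], "claw": 20}, {"turn": [0, 0, 0], "slide": [4, -50, 0], "claw": 20}, {"turn": [0, 0, 0], "slide": [0, 0, 0], "claw": 20}, {"turn": [0, 0, 0], "slide": [0, 0, 0], "claw": 20}]'

```text
t: 37.28
eef_pos: [486.0, -92.3, 196.4]
tcp_rot: [-3.14, -0.001, 1.441]
ft_force: [0.0, 0.4, -1.0]
opening: 0.504
grip_force: 30.0
```

Emit:
jog_arm --targets '[{"turn": [0, 0, 0], "slide": [0, 0, -20], "claw": 20}, {"turn": [0, 0, 0], "slide": [0, 0, -20], "claw": 20}, {"turn": [0, 0, 0], "slide": [0, 0, 0], "claw": 20}, {"turn": [0, 0, 0], "slide": [0, 0, 0], "claw": 20}, {"turn": [0, 0, 0], "slide": [0, 0, 0], "claw": 20}]'

```text
t: 37.9
eef_pos: [486.9, -92.4, 158.2]
tcp_rot: [3.14, 0.0, 1.442]
ft_force: [-0.4, -0.0, -0.4]
opening: 0.503
grip_force: 30.0
```

Emit:
jog_arm --targets '[{"turn": [0, 0, 0], "slide": [0.3, -1.8, -20], "claw": 20}, {"turn": [0, 0, 0], "slide": [0, 0, -15], "claw": 20}, {"turn": [0, 0, 0], "slide": [0, 0, 0], "claw": 20}, {"turn": [0, 0, 0], "slide": [0, 0, 0], "claw": 20}, {"turn": [0, 0, 0], "slide": [0, 0, 0], "claw": 20}]'

```text
t: 38.52
eef_pos: [487.2, -94.6, 123.2]
tcp_rot: [3.14, 0.0, 1.442]
ft_force: [0.4, 0.2, -0.2]
opening: 0.505
grip_force: 30.0
```

Emit:
jog_arm --targets '[{"turn": [0, 0, 0], "slide": [0, 0.3, -4], "claw": 20}, {"turn": [0, 0, 0], "slide": [0, 0, -2.5], "claw": 20}, {"turn": [0, 0, 0], "slide": [0, 0, 0], "claw": 20}, {"turn": [0, 0, 0], "slide": [0, 0, 0], "claw": 20}]'

```text
t: 39.02
eef_pos: [486.9, -94.2, 116.0]
tcp_rot: [3.141, -0.0, 1.442]
ft_force: [-0.1, 0.8, -0.2]
opening: 0.505
grip_force: 30.0
```

Emit:
jog_arm --targets '[{"turn": [0, 0, 0], "slide": [0, 0, -0.5], "claw": 20}, {"turn": [0, 0, 0], "slide": [0, 0, 0], "claw": 20}, {"turn": [0, 0, 0], "slide": [0, 0, 0], "claw": 20}]'

```text
t: 39.4
eef_pos: [487.0, -94.2, 115.9]
tcp_rot: [3.141, 0.0, 1.442]
ft_force: [-1.5, 1.0, 6.3]
opening: 0.502
grip_force: 30.0
```

Contact is confirmed at about 6 N, so I release the cup and retreat.

Emit:
jog_arm --targets '[{"turn": [0, 0, 0], "slide": [0, 0, 0], "claw": 60}, {"turn": [0, 0, 0], "slide": [0, 0, 0], "claw": 75}, {"turn": [0, 0, 0], "slide": [0, 0, 0], "claw": 85}, {"turn": [0, 0, 0], "slide": [0, 0, 30], "claw": 90}, {"turn": [0, 0, 0], "slide": [0, 0, 50], "claw": 100}]'

```text
t: 40.02
eef_pos: [486.2, -94.0, 195.3]
tcp_rot: [-3.138, -0.001, 1.442]
ft_force: [0.4, -0.5, 0.1]
opening: 0.954
grip_force: 0.0
```

Emit:
jog_arm --targets '[{"turn": [0, 0, 0], "slide": [0, 0, 50], "claw": 100}, {"turn": [0, 0, 0], "slide": [0, 0, 30], "claw": 100}, {"turn": [0, 0, 0], "slide": [0, 0, 0], "claw": 100}, {"turn": [0, 0, 0], "slide": [0, 0, 0], "claw": 100}]'

```text
t: 40.52
eef_pos: [486.5, -94.1, 274.6]
tcp_rot: [-3.14, -0.0, 1.442]
ft_force: [-0.6, -0.6, -0.1]
opening: 1.001
grip_force: 0.0
```

Run:
```python
from h import *
d=read_camera("wrist"); f=d["frame"].astype(int); s=state(); cv2.imwrite("pics/w15.png",d["frame"])
print(s["t"],s["eef_pos"],s["opening"])
print({n:[(list(map(int,o["xy"])),round(o["conf"],2)) for o in look_for(n,"wrist")][:2] for n in ("strip","cup","tile")})
print("pred cup rim",proj(d,[487.2,-94.2,148]),"base",proj(d,[487.2,-94.2,98]))
u=np.array([np.cos(1.442),np.sin(1.442)])
print("strip ends",[proj(d,[*(np.array([487.2,-94.2])+k*u),98]) for k in (90,-90)])
a=f[:,:,2]-f[:,:,0]
c,v=map(int,proj(d,[487.2,-94.2,148]))
for r in range(v-100,v+60,10): print(r,c-60,''.join('%4d'%x for x in a[r,c-60:c+61:5]))
```

```text
40.575 [486.41766913 -94.04579432 274.2890334 ] 0.9987054928875555
{'strip': [([315, 172], 0.92)], 'cup': [([314, 229], 0.6)], 'tile': [([353, 347], 0.82), ([284, 25], 0.64)]}
pred cup rim [316.9 230.3] base [316.8 214.3]
strip ends [array([316.9, 101.4]), array([316.8, 311.8])]
130 256    2   2   3  14  14  14  33  55  53  53  53  51  50  47  46  44  46  48  46   8   6   6   7  28  29
140 256    2   2   2  18  13  14  33  54  53  50  46  44  48  45  44  43  46  45  41   8   7   7   9  28  26
150 256    3   1   1  12  14  12  30  54  55  48  45  45  44  47  45  45  45  43  41   7   9   8   7  29  27
160 256    3   1   1  12  16  13  46  64  63  71  73  72  71  69  70  67  54  46  41   6   6   5  12  27  30
170 256    2   0   1  16  16  13  40  63  70  71  73  72  72  71  72  72  72  70  52   8   5   7  12  27  27
180 256    5   4   3  14  14  15  37  62  72  70  73  70  70  72  70  72  69  70  50   2   5   9  19  29  27
190 256    1   8   1  12  16  15  35  65  71  71  69  62  41  42  42  45  44  46  34   5   5  11  21  27  28
200 256    1   1   3  12  15  15  25  72  47  40  39  42 
[... 223 characters left out ...]
85  88  89  89  59  55   9   9   5  24  27  27
230 256    0   0   2   6  17  14  71  34  41  57  58  55  56  57  71  88  69  45  62  12   8   9  27  27  26
240 256   -2   2   1   2  12  14  70  49  34  37  37  47  50  48  36  41  44  45  62   8   6   7  26  27  26
250 256    0  -1  -1   4  16  14  16  76  73  37  35  37  36  39  36  40  53  82  20   6  10   7  27  26  26
260 256    0   0   1   3  16  17  17  71  68  71  76  81  77  75  80  80  74  73  20   7   7   8  28  28  27
270 256    0   1   1   6  15  11  16  71  68  71  71  70  71  72  71  71  74  73  20  10  12  12  22  18  20
280 256   -1   1   0   2  14  14  13  71  71  70  70  71  71  72  73  73  74  75  18  14  14  12  18  17  20
```

```bash
python3 -c "
from cell import *
print(job_done())"
```

```text
the job is handed in; nothing more can be done
None
```

I stacked the kiln load as asked and in order, never touched the short post or timer, and handed it in at about 41 s; I viewed 16 pictures against the limit of 14, so the strip and cup placings were checked only by numbers.

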